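# Line up an optics demonstration on spacer plates

### The arm

A 6-joint arm with a two-finger parallel gripper is mounted at the origin on the work surface; the furniture and walls round the work are solid. World frame = base frame: x ahead of the robot, y to its left, z up, the work surface at z = 0. Lengths are in mm, angles in rad, forces in N, time in s.
With the tool pointing down it reaches from about 275 to 750 mm from the base axis. Payload 10.2 kg.
Tool frame: the origin (TCP) lies at the very end of the fingers, on their centre line; the grasp point (between the pads) lies behind it (ctrl.grasp_offset is the z of the grasp point in the tool frame, in mm); z points along the fingers, y is the direction in which the jaws open and shut (so a half turn about z gives the same grasp; the last joint's range is limited). The gripper opens to 85 mm and grips with 20 to 120 N. Pads are 22 mm wide; open, the fingers measure 114 mm over their backs; the gripper's body (76 mm by 85 mm) begins 54 mm behind the grasp point. The pads swing forward as they close: fully open they stand 13 mm farther back than shut.
Start: joints at [-1.514, 0.313, 1.498, -0, 1.331, -0.223], TCP at [144.973, -504.593, 231.294] pointing down, gripper open.
Joint ranges: [-2.94, 2.94], [-0.97, 2.17], [0.19, 2.56], [-1.23, 4.37], [0.02, 3.11], [-2.88, 2.88]. Speed limits (rad/s): [2.39, 2.39, 3.01, 3.14, 3.14, 3.14].

### API

Orientations are given as a unit quaternion [w, x, y, z].
In Python, from rig import ctrl, capture, job gives the robot as it stands. The module is installed in compiled form; this text tells all that it offers.
- The arm moves only by the tool move_arm, never from a script. Its argument "series" is a list of rows, each a list of 7 numbers: the turn, a rotation vector about the tool's x, y, z in rad, then the shift along the tool's x, y, z in cm, then the opening, from 0 (shut) to 1 (fully open). A call has 1 to 5 rows; each row is the pose to reach, as a shift and turn from the pose measured when the call began, along the tool's axes at that moment; what a row does not reach only later rows make up. A row lasts 1/12 s, in which the tool goes at most 41.7 mm and 7.16 degrees, less where a joint would pass 70% of its speed; a pose out of reach is approached as far as the arm can. A call with a gripper value outside its range is refused whole. The fingers move at their own pace and stop on an object; "grip_force" is the grip in N (left out, the last holds). Time passes only in rows, so rows that repeat a pose let the fingers close. It gives the time, the measured TCP pose, the force and the opening at its end, in the units of the state.
- ctrl.sense(): the state, without advancing time (a new reading comes with each control period).
- capture(name): name is "scene" or "top" or "wrist"; returns a dict with "frame" (480x640x3 uint8, red, green, blue), "mtx" (3x3 intrinsics, pixels), "dist" ([k1, k2, p1, p2, k3] as OpenCV has them; the pictures are not rectified), "R" (3x3) and "t" (3): a world point X has camera coordinates R X + t. Camera axes: x right, y down, z forward; pixel columns grow to the right and rows downward; lengths in mm; the calibration is good to about 2 mm. A picture is of the moment at which its call begins. There is no depth.
- job.finish_job(): hands the job in, once; it reports no verdict.
The state is a dict: "time_s": time; "joints": joint angles; "dq": joint speeds; "tau": joint torques, N m; "eef_pos": TCP position; "ee_rot": TCP orientation; "force": force on the tool from outside, world axes, zero at the start; "wrist_torque": the same for the moment, N m; "grip_width": opening from 0.0 (shut) to 1.0 (fully open).
Only numpy, scipy, OpenCV 4.12 (cv2) and the standard library are available. Lean on these libraries where they do the work, as an engineer would, in place of code of your own. Each camera call takes 0.05 s, during which the arm holds its last target.

### The job

Set up the light-beam demonstration: on the rail, build a flat pile of spacer plates on the pads and stand the optical plates upright on top, each on its short thin end, squarely facing the lamp and centred on its pad, with its centre mark level with the middle of the lamp's light port. The slit plate goes on the pad nearest the lamp, the lens plate on the middle pad and the screen plate on the farthest pad; if one of them is missing today, leave its pad out. Pick the spacers so that every pile has just the right height, and leave the lamp, the tape roll, the petri dish and the tube block where they are.

Things in the scene. Friction and masses are not known exactly. Their poses are not given: they have to be found in the camera images.
- slit_plate: grey block with a black face and a narrow yellow slit, alike on both faces and both ends; 72 x 50 x 20 mm, 0.11 kg, loose; origin at its very centre (where the mark is); own x along the 72 mm side, y along the 50 mm side, z along the 20 mm thickness. At the start it lies flat on the bench (z up). Stood on its thin 50 x 20 mm end, x is vertical and the centre is 36 mm above what it stands on. May be absent.
- lens_plate: pale wooden block with a round blue lens, alike on both faces and both ends; 84 x 50 x 20 mm, 0.11 kg, loose; origin at its very centre (where the mark is); own x along the 84 mm side, y along the 50 mm side, z along the 20 mm thickness. At the start it lies flat on the bench (z up). Stood on its thin 50 x 20 mm end, x is vertical and the centre is 42 mm above what it stands on. May be absent.
- screen_plate: orange block with a white paper face and a black dot, alike on both faces and both ends; 96 x 50 x 20 mm, 0.11 kg, loose; origin at its very centre (where the mark is); own x along the 96 mm side, y along the 50 mm side, z along the 20 mm thickness. At the start it lies flat on the bench (z up). Stood on its thin 50 x 20 mm end, x is vertical and the centre is 48 mm above what it stands on. May be absent.
- spacer_6a: red spacer plate with a small dark dot on top, 70 x 64 mm and 6 mm thick (red ones are all 6 mm), loose, lying flat; origin at the centre of its underside, x along the 70 mm side, y along the 64 mm side, z up.
- spacer_6b: red spacer plate with a small dark dot on top, 70 x 64 mm and 6 mm thick (red ones are all 6 mm), loose, lying flat; origin at the centre of its underside, x along the 70 mm side, y along the 64 mm side, z up.
- spacer_12a: yellow spacer plate with a small dark dot on top, 70 x 64 mm and 12 mm thick (yellow ones are all 12 mm), loose, lying flat; origin at the centre of its underside, x along the 70 mm side, y along the 64 mm side, z up.
- spacer_12b: yellow spacer plate with a small dark dot on top, 70 x 64 mm and 12 mm thick (yellow ones are all 12 mm), loose, lying flat; origin at the centre of its underside, x along the 70 mm side, y along the 64 mm side, z up.
- spacer_18a: green spacer plate with a small dark dot on top, 70 x 64 mm and 18 mm thick (green ones are all 18 mm), loose, lying flat; origin at the centre of its underside, x along the 70 mm side, y along the 64 mm side, z up.
- spacer_18b: green spacer plate with a small dark dot on top, 70 x 64 mm and 18 mm thick (green ones are all 18 mm), loose, lying flat; origin at the centre of its underside, x along the 70 mm side, y along the 64 mm side, z up.
- spacer_18c: green spacer plate with a small dark dot on top, 70 x 64 mm and 18 mm thick (green ones are all 18 mm), loose, lying flat; origin at the centre of its underside, x along the 70 mm side, y along the 64 mm side, z up.
- spacer_18d: green spacer plate with a small dark dot on top, 70 x 64 mm and 18 mm thick (green ones are all 18 mm), loose, lying flat; origin at the centre of its underside, x along the 70 mm side, y along the 64 mm side, z up.
- pad_left (a point): centre of the top of the left (+y) pad of the aluminium rail, a fixed black square 78 x 78 mm, 18 mm above the bench (rail 90 mm wide, 12 mm thick, under the pads and lamp); pads are 150 mm apart along the rail; frame's y runs along the rail, z up.
- pad_mid (a point): centre of the top of the middle pad of the aluminium rail, a fixed black square 78 x 78 mm, 18 mm above the bench (rail 90 mm wide, 12 mm thick, under the pads and lamp); pads are 150 mm apart along the rail; frame's y runs along the rail, z up.
- pad_right (a point): centre of the top of the right (-y) pad of the aluminium rail, a fixed black square 78 x 78 mm, 18 mm above the bench (rail 90 mm wide, 12 mm thick, under the pads and lamp); pads are 150 mm apart along the rail; frame's y runs along the rail, z up.
- lamp_left_low_port (a point): centre of the light port (yellow disc in a black ring) of the blue lamp box (1.6 kg, stands loose, not to be moved) on the left (+y) end of the rail; this lamp's port is 72 mm above the tops of the pads. Frame: x along the beam over the pads, z up. The nearest, middle and farthest pad centres lie 115, 265 and 415 mm from it along x. The box is 70 x 56 x 56 mm round the port height. Just one of the four lamps is present at a time, the others are absent.
- lamp_left_high_port (a point): centre of the light port (yellow disc in a black ring) of the blue lamp box (1.6 kg, stands loose, not to be moved) on the left (+y) end of the rail; this lamp's port is 78 mm above the tops of the pads. Frame: x along the beam over the pads, z up. The nearest, middle and farthest pad centres lie 115, 265 and 415 mm from it along x. The box is 70 x 56 x 56 mm round the port height. Just one of the four lamps is present at a time, the others are absent.
- lamp_right_low_port (a point): centre of the light port (yellow disc in a black ring) of the blue lamp box (1.6 kg, stands loose, not to be moved) on the right (-y) end of the rail; this lamp's port is 72 mm above the tops of the pads. Frame: x along the beam over the pads, z up. The nearest, middle and farthest pad centres lie 115, 265 and 415 mm from it along x. The box is 70 x 56 x 56 mm round the port height. Just one of the four lamps is present at a time, the others are absent.
- lamp_right_high_port (a point): centre of the light port (yellow disc in a black ring) of the blue lamp box (1.6 kg, stands loose, not to be moved) on the right (-y) end of the rail; this lamp's port is 78 mm above the tops of the pads. Frame: x along the beam over the pads, z up. The nearest, middle and farthest pad centres lie 115, 265 and 415 mm from it along x. The box is 70 x 56 x 56 mm round the port height. Just one of the four lamps is present at a time, the others are absent.
- tape: tape roll, 100 mm across, 25 mm high, bystander; origin at the centre of its underside
- dish: covered petri dish, 65 mm across, 14 mm high, bystander; origin at the centre of its underside
- tubes: wooden block with stoppered tubes, 36 x 95 x 95 mm, bystander; origin at the centre of its underside

How it is judged (in metres and radians):
At the end, for the whole second after the job is handed in: Every optical plate present stands released and at rest on its pad's pile: centre within 3 mm of the light port's height, within 12 mm of the beam line and 18 mm of the pad centre along the rail, upright within 0.08 rad and its broad face square to the beam within 0.2 rad (x of slit_plate in the frame of lamp_left_low_port between 0.097 and 0.133 m and z of slit_plate in the frame of lamp_left_low_port between -0.003 and 0.003 m and x of slit_plate in the frame of lamp_left_high_port between 0.097 and 0.133 m and z of slit_plate in the frame of lamp_left_high_port between -0.003 and 0.003 m and x of slit_plate in the frame of lamp_right_low_port between 0.097 and 0.133 m and z of slit_plate in the frame of lamp_right_low_port between -0.003 and 0.003 m and x of slit_plate in the frame of lamp_right_high_port between 0.097 and 0.133 m and z of slit_plate in the frame of lamp_right_high_port between -0.003 and 0.003 m and x of slit_plate in the frame of pad_mid between -0.012 and 0.012 m and angle between the z axis of each of slit_plate, lens_plate, screen_plate and the y axis of pad_mid, either way round below 0.2 rad and angle between the x axis of each of slit_plate, lens_plate, screen_plate and the z axis of pad_mid, either way round below 0.08 rad and linear speed of each of slit_plate, lens_plate, screen_plate below 0.02 m/s and x of lens_plate in the frame of lamp_left_low_port between 0.247 and 0.283 m and z of lens_plate in the frame of lamp_left_low_port between -0.003 and 0.003 m and x of lens_plate in the frame of lamp_left_high_port between 0.247 and 0.283 m and z of lens_plate in the frame of lamp_left_high_port between -0.003 and 0.003 m and x of lens_plate in the frame of lamp_right_low_port between 0.247 and 0.283 m and z of lens_plate in the frame of lamp_right_low_port between -0.003 and 0.003 m and x of lens_plate in the frame of lamp_right_high_port between 0.247 and 0.283 m and z of lens_plate in the frame of lamp_right_high_port between -0.003 and 0.003 m and x of lens_plate in the frame of pad_mid between -0.012 and 0.012 m and x of screen_plate in the frame of lamp_left_low_port between 0.397 and 0.433 m and z of screen_plate in the frame of lamp_left_low_port between -0.003 and 0.003 m and x of screen_plate in the frame of lamp_left_high_port between 0.397 and 0.433 m and z of screen_plate in the frame of lamp_left_high_port between -0.003 and 0.003 m and x of screen_plate in the frame of lamp_right_low_port between 0.397 and 0.433 m and z of screen_plate in the frame of lamp_right_low_port between -0.003 and 0.003 m and x of screen_plate in the frame of lamp_right_high_port between 0.397 and 0.433 m and z of screen_plate in the frame of lamp_right_high_port between -0.003 and 0.003 m and x of screen_plate in the frame of pad_mid between -0.012 and 0.012 m); the robot touches nothing.
It fails at once if the tape is shifted by more than 3 cm (distance of tape from where it was at the start of the episode above 0.03 m).
It fails at once if the dish is shifted by more than 3 cm (distance of dish from where it was at the start of the episode above 0.03 m).
It fails at once if the tubes is shifted by more than 3 cm (distance of tubes from where it was at the start of the episode above 0.03 m).
It fails at once if the lamp is shifted by more than 15 mm (distance of any of lamp_left_low_port, lamp_left_high_port, lamp_right_low_port, lamp_right_high_port from where it was at the start of the episode above 0.015 m).
Of lamp_left_low, lamp_left_high, lamp_right_low, lamp_right_high only 1 to 1 are there at a start; the rules pass over those that are not, and their reading is None.
Of slit_plate, lens_plate, screen_plate only 2 to 3 are there at a start; the rules pass over those that are not, and their reading is None.
At some moment in a run one of screen_plate may be knocked a few centimetres aside while the robot is not near it.
It also fails if it takes over 210 s, if anything falls off the work surface, if the arm or the gripper's body presses on something with over 40 N, if the wrist force passes 120 N, or if a joint passes its speed limit or range.

## Working session

There is one attempt and no reset: what is moved stays moved. The work goes in short steps, Python scripts to look and compute and a tool call to move; the robot and the scene stay as the last step left them, time stands still between calls to the robot, and variables do not carry over. Pictures are saved under pics/ and viewed, and the job is handed in when it is done.

Besides the shell and the picture viewer there is one more tool, called after "Request:" in YAML: its name, and indented under it one key for each argument. move_arm: Moves the arm, as the interface text tells. Its arguments: {"type":"object","properties":{"series":{"type":"array","items":{"type":"array","items":{"type":"number"}}},"grip_force":{"type":"number"}},"required":["series"]}

```bash
mkdir -p pics; ls; python3 - <<'E'
from rig import ctrl, capture
import cv2
print(ctrl.sense(), ctrl.grasp_offset)
for n in ["scene","top","wrist"]:
    c=capture(n); cv2.imwrite(f"pics/{n}0.png",c["frame"][:,:,::-1]); print(n,c["mtx"].tolist(),c["dist"],c["R"].tolist(),c["t"])
E
```

```text
pics
{'time_s': 0.0, 'joints': array([-1.51437040e+00,  3.13439807e-01,  1.49847193e+00, -2.19440285e-05,
        1.33099572e+00, -2.23412977e-01]), 'dq': array([-2.28504765e-04, -9.91761565e-05,  1.36507586e-03, -1.97099319e-03,
        1.25529446e-03, -9.03430225e-04]), 'tau': array([-2.80685606e-05, -4.12265289e+01, -2.59740472e+01, -1.53611377e-04,
        4.17015268e-03, -9.85819746e-07]), 'eef_pos': array([ 144.96617963, -504.30720552,  230.72717551]), 'ee_rot': array([-6.55999212e-04,  9.90226654e-01,  1.39465913e-01,  4.42057258e-05]), 'force': array([ 0.34510387, -0.384308  , -0.38997265]), 'wrist_torque': array([0.00768899, 0.01956904, 0.0595252 ]), 'grip_width': 0.9997828353706315} -18.700000000000003
scene [[583.866053775466, 0.0, 323.18827825371267], [0.0, 583.866053775466, 239.10334376256375], [0.0, 0.0, 1.0]] [-0.14414069  0.          0.          0.          0.        ] [[-0.5888702394139319, -0.8082095446664079, 0.005401207522015992], [-0.5541934692046893, 0.398908984303751, -0.7305759515153921], [0.5883038669118619, -0.43320774941345064, -0.6828100804943376]] [ 312.3
[... 167 characters left out ...]
         0.          0.          0.        ] [[0.02353556848448581, -0.999667378400887, -0.010545595156750593], [-0.9985383499742455, -0.02299299855250525, -0.048913041699284045], [0.04865429731096209, 0.01168137743001616, -0.9987473678435974]] [  33.26405118  524.97025895 1847.45374574]
wrist [[385.13391323683055, 0.0, 318.57345037033537], [0.0, 385.13391323683055, 241.61327639645674], [0.0, 0.0, 1.0]] [0.0170579 0.        0.        0.        0.       ] [[0.27663093057796967, -0.960975582112994, -0.001121976007352841], [-0.9158690658735498, -0.26399950302001873, 0.3024700259217368], [-0.2909625103402146, -0.08264498162488579, -0.9531582369096668]] [-524.08002739  -39.28755238  381.56668139]
```

View pics/scene0.png

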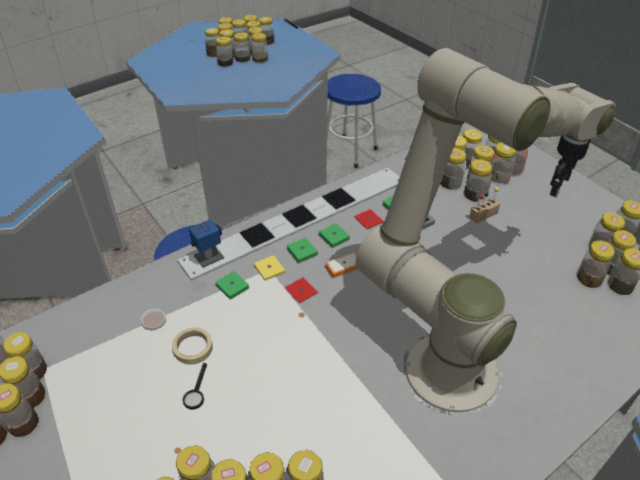

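View pics/top0.png

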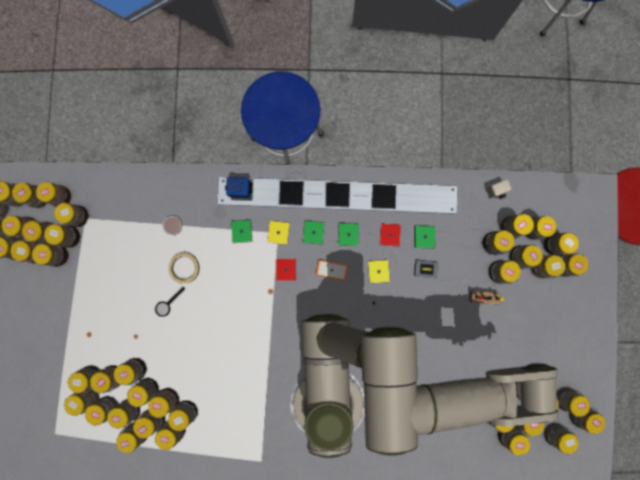

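View pics/wrist0.png

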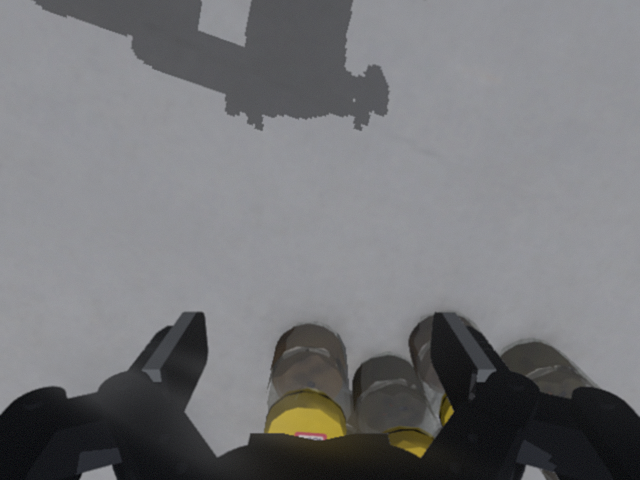

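```bash
python3 - <<'E'
import cv2
a=cv2.imread("pics/top0.png")
cv2.imwrite("pics/topz1.png",cv2.resize(a[165:315,150:350],(800,600),interpolation=cv2.INTER_CUBIC))
cv2.imwrite("pics/topz2.png",cv2.resize(a[165:315,330:530],(800,600),interpolation=cv2.INTER_CUBIC))
a=cv2.imread("pics/scene0.png")
cv2.imwrite("pics/scz.png",cv2.resize(a[165:315,170:370],(800,600),interpolation=cv2.INTER_CUBIC))
E
```

```text
(no output)
```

View pics/topz1.png

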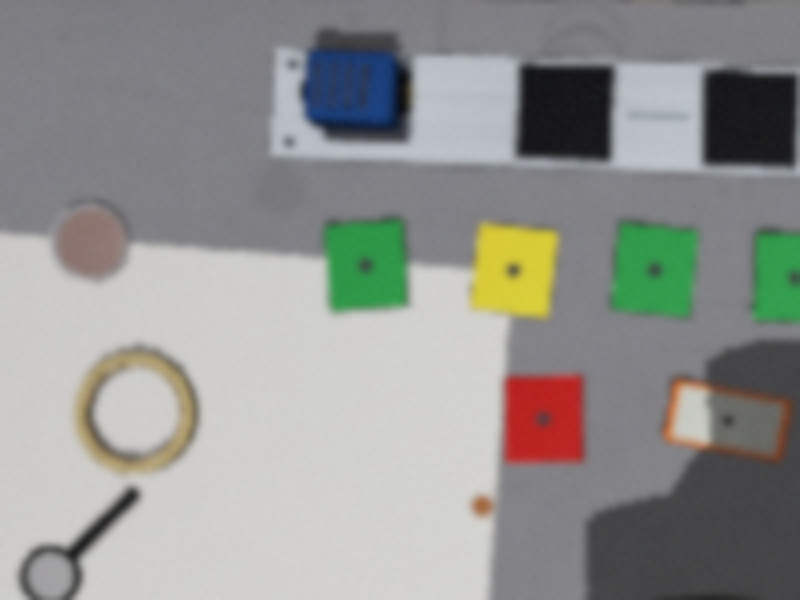

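View pics/topz2.png

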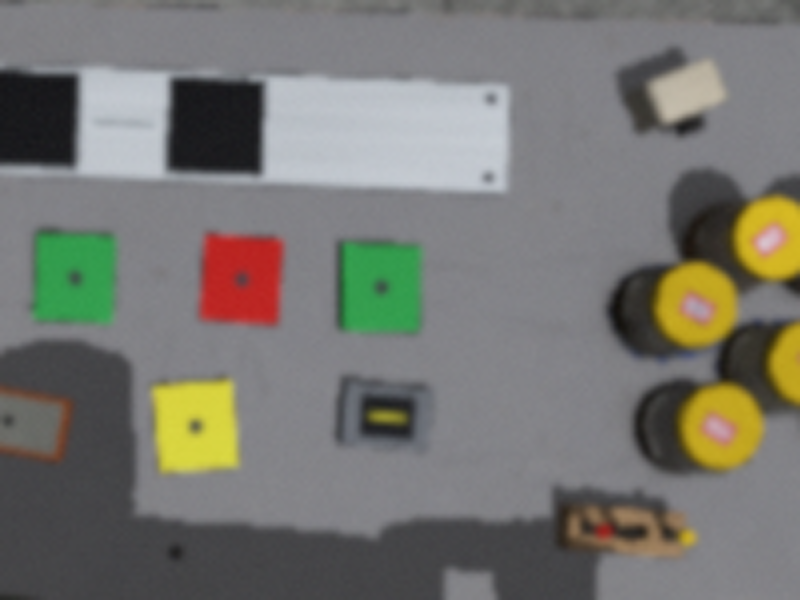

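View pics/scz.png

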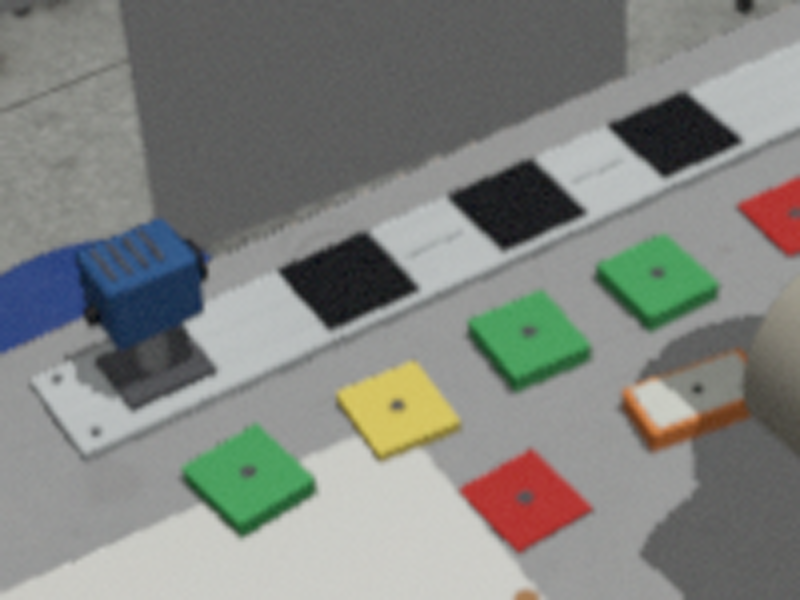

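```bash
cat > h.py <<'E'
import numpy as np, cv2
from scipy.spatial.transform import Rotation as Ro
from rig import ctrl, capture
def ray(c,uv):
    p=cv2.undistortPoints(np.array([[uv]],float),c["mtx"],c["dist"])[0,0]
    R=np.array(c["R"]);t=np.array(c["t"]).ravel()
    return -R.T@t, R.T@np.array([p[0],p[1],1.])
def onz(c,uv,z):
    o,d=ray(c,uv); return o+d*(z-o[2])/d[2]
def tri(obs):
    A=np.zeros((3,3));b=np.zeros(3);L=[]
    for c,uv in obs:
        o,d=ray(c,uv);d/=np.linalg.norm(d);P=np.eye(3)-np.outer(d,d);A+=P;b+=P@o;L.append((P,o))
    X=np.linalg.solve(A,b); return X,[round(float(np.linalg.norm(P@(X-o))),1) for P,o in L]
def proj(c,X):
    r=cv2.Rodrigues(np.array(c["R"]))[0]
    return cv2.projectPoints(np.array(X,float).reshape(-1,1,3),r,np.array(c["t"],float).reshape(3),c["mtx"],c["dist"])[0].reshape(-1,2)
def tool():
    s=ctrl.sense();q=s["ee_rot"];return s["eef_pos"],Ro.from_quat([q[1],q[2],q[3],q[0]])
def rowto(pos,Rt):
    """row (rotvec, cm) from the present pose to target pos mm, Rotation"""
    p,R=tool(); return np.round(np.r_[(R.inv()*Rt).as_rotvec(),R.inv().apply(np.array(pos)-p)/10],3).tolist()
def down(yaw=0,tilt=0):
    """jaw along world y when yaw=0; tilt about world x: tool z=(0,sin,-cos)"""
    return Ro.from_rotvec([0,0,yaw])*Ro.from_rotvec([tilt,0,0])*Ro.from_quat([1,0,0,0])
COL={'red':((0,8),(172,180)),'yel':((22,34),),'grn':((55,75),),'org':((8,18),)}
def blobs(c,col,lo=150,mn=120,mx=10**6,smin=120,vmin=60):
    h=cv2.cvtColor(c["frame"],cv2.COLOR_RGB2HSV);m=np.zeros(h.shape[:2],np.uint8)
    for a,b in COL[col]: m|=cv2.inRange(h,(a,smin,vmin),(b,255,255))
    cs,_=cv2.findContours(m,cv2.RETR_EXTERNAL,cv2.CHAIN_APPROX_NONE)
    return [k for k in cs if mn<cv2.contourArea(k)<mx]
E
python3 - <<'E'
from h import *
c=capture("top");s=capture("scene")
H={'red':6,'yel':12,'grn':18,'org':20}
for col in H:
    for k in blobs(c,col,mn=60):
        (u,v),wh,a=cv2.minAreaRect(k)
        if not(200<v<300 and 220<u<450): continue
        X=onz(c,(u,v),H[col])
        # orientation on plane
        bx=cv2.boxPoints(((u,v),wh,a)); W=np.array([onz(c,p,H[col])[:2] for p in bx])
        e=W[1]-W[0];f=W[2]-W[1]
        print(col,(round(u,1),round(v,1)),X.round(1),"sides",round(np.linalg.norm(e),1),round(np.linalg.norm(f),1),"ang e",round(np.degrees(np.arctan2(e[1],e[0])),1), "scene pred",proj(s,X)[0].round(1))
# black pads
g=cv2.cvtColor(c["frame"],cv2.COLOR_RGB2GRAY);m=cv2.inRange(g,0,45)
for k in cv2.findContours(m,0,1)[0]:
    (u,v),wh,a=cv2.minAreaRect(k)
    if 150<v<300 and 200<u<460 and cv2.contourArea(k)>80:
        X=onz(c,(u,v),18);print("blk",(round(u,1),round(v,1)),np.round(wh,1),round(a,1),X.round(1),proj(s,X)[0].round(1))
E
```

```text
red (285.5, 269.5) [430.9 147.6   6. ] sides 61.5 67.7 ang e -88.6 scene pred [300.8 289.1]
red (389.9, 234.4) [ 552.1 -187.2    6. ] sides 69.4 63.1 ang e -2.8 scene pred [368.1 218. ]
yel (378.4, 271.0) [ 433.  -151.6   12. ] sides 63.2 69.7 ang e -84.0 scene pred [384.6 242.8]
yel (278.1, 232.0) [551.1 174.2  12. ] sides 70.3 63.0 ang e -3.6 scene pred [268.7 265.9]
grn (424.5, 236.5) [ 547.1 -297.7   18. ] sides 61.7 67.8 ang e -88.6 scene pred [396.4 202.6]
grn (348.5, 233.5) [551.1 -52.6  18. ] sides 61.1 67.6 ang e -88.7 scene pred [333.4 232.5]
grn (313.1, 232.0) [553.5  61.2  18. ] sides 68.3 61.5 ang e -4.3 scene pred [301.4 247.6]
grn (241.0, 230.5) [552.9 293.9  18. ] sides 58.5 67.8 ang e -88.8 scene pred [231.1 282.3]
blk (383.5, 195.5) [21. 21.] 90.0 [ 676.6 -163.1   18. ] [337.6 197.2]
blk (337.5, 193.5) [21. 21.] 90.0 [679.6 -14.5  18. ] [298.4 214.5]
blk (290.5, 192.5) [21. 21.] 90.0 [679.5 137.3  18. ] [256.1 234. ]
```

```bash
python3 - <<'E'
from h import *
print(rowto([553,61,200],down(-0.075)))
E
```

```text
[-0.001, -0.0, 0.355, 54.834, -43.077, 3.137]
```

Request:
move_arm:
  series:
    - [0, 0, 0.35, 54.8, -43.1, 3.1, 1]
    - [0, 0, 0.35, 54.8, -43.1, 3.1, 1]
    - [0, 0, 0.35, 54.8, -43.1, 3.1, 1]
    - [0, 0, 0.35, 54.8, -43.1, 3.1, 1]
    - [0, 0, 0.35, 54.8, -43.1, 3.1, 1]
  grip_force: 60

```text
time_s: 0.67
eef_pos: [267.0, -334.4, 222.0]
ee_rot: [-0.0, 0.999, -0.036, 0.0]
force: [0.5, 0.3, 0.6]
grip_width: 1.001
```

```bash
cat > r.py <<'E'
import sys
from h import *
a=[float(x) for x in sys.argv[1:]]
p,R=tool();s=ctrl.sense();print("now",p.round(1),s["time_s"],round(s["grip_width"],3),s["force"].round(1))
print(rowto(a[:3],down(*a[3:])))
E
python3 r.py 553 61 200 -0.075
```

```text
now [ 267.  -334.4  222. ] 0.6667 1.001 [0.5 0.3 0.6]
[-0.001, -0.0, 0.004, 25.71, -41.48, 2.222]
```

Request:
move_arm:
  series:
    - [0, 0, 0, 25.7, -41.5, 2.2, 1]
    - [0, 0, 0, 25.7, -41.5, 2.2, 1]
    - [0, 0, 0, 25.7, -41.5, 2.2, 1]
    - [0, 0, 0, 25.7, -41.5, 2.2, 1]
    - [0, 0, 0, 25.7, -41.5, 2.2, 1]

```text
time_s: 1.08
eef_pos: [388.8, -165.5, 212.9]
ee_rot: [-0.0, 0.999, -0.036, 0.0]
force: [0.9, -0.7, -0.6]
grip_width: 0.999
```

```bash
python3 r.py 553 61 200 -0.075
```

```text
now [ 388.8 -165.5  212.9] 1.0833 0.999 [ 0.9 -0.7 -0.6]
[-0.0, -0.0, 0.003, 14.754, -23.762, 1.301]
```

Request:
move_arm:
  series:
    - [0, 0, 0, 14.8, -23.8, 1.3, 1]
    - [0, 0, 0, 14.8, -23.8, 1.3, 1]
    - [0, 0, 0, 14.8, -23.8, 1.3, 1]
    - [0, 0, 0, 14.8, -23.8, 1.3, 1]
    - [0, 0, 0, 14.8, -23.8, 1.3, 1]

```text
time_s: 1.5
eef_pos: [510.9, 3.4, 203.3]
ee_rot: [-0.0, 0.999, -0.036, 0.0]
force: [0.5, -1.3, -0.0]
grip_width: 1.001
```

```bash
python3 r.py 553 61 200 -0.075
```

```text
now [510.9   3.4 203.3] 1.5 1.001 [ 0.5 -1.3 -0. ]
[-0.0, -0.001, 0.004, 3.792, -6.043, 0.335]
```

Request:
move_arm:
  series:
    - [0, 0, 0, 3.8, -6.0, 0.3, 1]
    - [0, 0, 0, 3.8, -6.0, 0.3, 1]
    - [0, 0, 0, 3.8, -6.0, 0.3, 1]

```text
time_s: 1.75
eef_pos: [554.7, 64.8, 199.4]
ee_rot: [-0.001, 0.999, -0.033, 0.0]
force: [0.0, 0.3, -0.3]
grip_width: 1.001
```

```bash
python3 - <<'E'
from h import *
p,R=tool();print(p)
c=capture("wrist"); cv2.imwrite("pics/w1.png",c["frame"][:,:,::-1])
t=capture("top"); cv2.imwrite("pics/t1.png",t["frame"][:,:,::-1])
o=-c["R"].T@c["t"]; print("cam in tool",R.inv().apply(o-p),"axis",R.inv().apply(c["R"][2]))
E
```

```text
[554.68134061  64.78870634 199.39934009]
cam in tool [  78.00611297   -0.73436934 -144.18178441] axis [-3.02690075e-01  2.68214490e-04  9.53089002e-01]
```

View pics/w1.png

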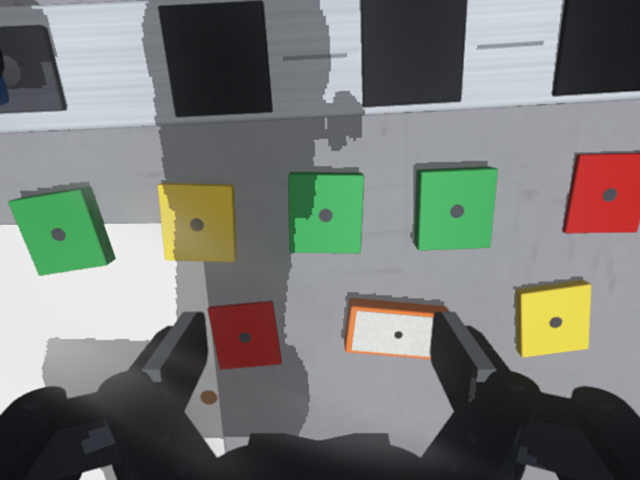

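```bash
python3 - <<'E'
from h import *
c=capture("wrist");t=capture("top")
D={'gA':((58,235),18),'yA':((197,225),12),'gB':((325,215),18),'gC':((457,211),18),'rB':((610,194),6),'yB':((556,322),12),'rA':((245,338),6),'scr':((398,335),20)}
g=t["frame"]
for k,(uv,z) in D.items():
    X=onz(c,uv,z); 
    # refine the dot in top view
    q=proj(t,X)[0]; 
    x0,y0=int(q[0])-5,int(q[1])-5
    gg=cv2.cvtColor(g,cv2.COLOR_RGB2GRAY)[y0:y0+11,x0:x0+11].astype(float)
    w=np.clip(np.percentile(gg,60)-15-gg,0,None);yy,xx=np.mgrid[0:11,0:11]
    d=(float((w*xx).sum()/w.sum()+x0),float((w*yy).sum()/w.sum()+y0)) if w.sum()>0 else q
    Y,e=tri([(c,uv),(t,d)])
    print(k,"wrist@z",X.round(1),"top@z",onz(t,d,z).round(1),"tri",Y.round(1),e)
for n,cs in {'L':[(160,8),(263,2),(271,111),(175,116)],'M':[(362,0),(465,0),(463,102),(362,107)]}.items():
    P=np.array([onz(c,u,18) for u in cs]);print(n,P.mean(0).round(1),P.round(0).tolist())
E
```

```text
gA wrist@z [549.3 291.   18. ] top@z [551.7 293.9  18. ] tri [550.3 293.3  16.2] [1.7, 1.7]
yA wrist@z [548.5 170.7  12. ] top@z [552.4 174.   12. ] tri [550.6 171.9  14.2] [2.5, 2.5]
gB wrist@z [551.3  56.4  18. ] top@z [539.8  60.3  18. ] tri [542.1  58.7 -19.2] [2.3, 2.3]
gC wrist@z [547.  -57.6  18. ] top@z [549.4 -52.1  18. ] tri [549.4 -52.4  30.4] [1.1, 1.1]
rB wrist@z [ 549.8 -194.2    6. ] top@z [ 549.8 -194.2    6. ] tri [ 549.8 -194.2    6. ] [0.0, 0.0]
yB wrist@z [ 429.  -158.3   12. ] top@z [ 432.6 -151.8   12. ] tri [ 433.4 -151.9   20.5] [1.2, 1.2]
rA wrist@z [428.  144.2   6. ] top@z [422.7 156.    6. ] tri [421.1 152.3  -7.6] [4.8, 4.8]
scr wrist@z [429.6  -5.6  20. ] top@z [431.2   4.1  20. ] tri [ 4.324e+02 -1.000e-01  2.650e+01] [4.4, 4.4]
L [677.9 131.3  18. ] [[716.0, 168.0, 18.0], [715.0, 92.0, 18.0], [639.0, 94.0, 18.0], [641.0, 171.0, 18.0]]
M [672.6 -18.7  18. ] [[711.0, 19.0, 18.0], [706.0, -56.0, 18.0], [636.0, -59.0, 18.0], [637.0, 21.0, 18.0]]
```

```bash
cat > w.py <<'E'
# settle, then wrist picture: rectangle tops -> positions
import sys
from h import *
def meas(c):
    H={'red':6,'yel':12,'grn':18}
    g=cv2.cvtColor(c["frame"],cv2.COLOR_RGB2GRAY);out=[]
    for col in H:
        for k in blobs(c,col,mn=1200,smin=110,vmin=40):
            m=np.zeros(g.shape,np.uint8);cv2.drawContours(m,[k],-1,255,-1)
            med=np.median(g[m>0])
            dm=cv2.inRange(g,0,int(95))&cv2.erode(m,np.ones((15,15)))
            h=cv2.cvtColor(c["frame"],cv2.COLOR_RGB2HSV);dm&=cv2.inRange(h[:,:,1],0,110)
            cs=[d for d in cv2.findContours(dm,0,1)[0] if cv2.contourArea(d)>25]
            if not cs: continue
            d=max(cs,key=cv2.contourArea);(u,v),r=cv2.minEnclosingCircle(d)
            out.append((col,(round(u,1),round(v,1)),onz(c,(u,v),H[col]).round(1)))
    return out
if __name__=="__main__":
    c=capture("wrist");print(tool()[0].round(1));cv2.imwrite(f"pics/{sys.argv[1]}.png",c["frame"][:,:,::-1])
    for o in meas(c): print(*o)
E
python3 w.py w2
```

```text
[552.6  59.6 200.5]
red (239.8, 335.5) [430.9 148.    6. ]
red (603.0, 191.0) [ 552.  -189.6    6. ]
yel (550.5, 319.0) [ 431.5 -154.2   12. ]
yel (190.9, 222.2) [551.4 174.5  12. ]
grn (52.0, 233.5) [551.2 294.8  18. ]
grn (319.0, 212.6) [553.4  60.1  18. ]
grn (450.2, 207.7) [549.6 -53.2  18. ]
```

View pics/w2.png

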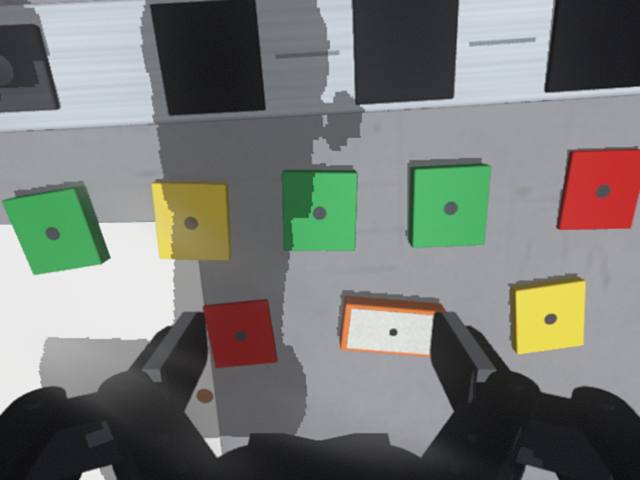

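```bash
python3 r.py 553.4 60.3 2 -0.075
```

```text
now [552.6  59.6 200.5] 2.0 0.998 [0.  0.3 0.7]
[0.0, -0.001, 0.002, 0.059, -0.073, 19.848]
```

Request:
move_arm:
  series:
    - [0, 0, 0, 0.05, -0.07, 5, 1]
    - [0, 0, 0, 0.05, -0.07, 10, 1]
    - [0, 0, 0, 0.05, -0.07, 14, 1]
    - [0, 0, 0, 0.05, -0.07, 17, 1]
    - [0, 0, 0, 0.05, -0.07, 18.5, 1]

```text
time_s: 2.42
eef_pos: [550.5, 59.3, 11.1]
ee_rot: [-0.0, 0.999, -0.037, -0.003]
force: [-0.3, -0.0, -0.5]
grip_width: 0.999
```

```bash
python3 r.py 553.4 60.3 2 -0.075
```

```text
now [550.5  59.3  11.1] 2.4167 0.999 [-0.3 -0.  -0.5]
[-0.0, 0.006, 0.001, 0.289, -0.12, 0.912]
```

Request:
move_arm:
  series:
    - [0, 0, 0, 0.28, -0.12, 0.5, 1]
    - [0, 0, 0, 0.28, -0.12, 0.9, 1]
    - [0, 0, 0, 0.28, -0.12, 0.9, 1]

```text
time_s: 2.67
eef_pos: [553.7, 59.7, 2.7]
ee_rot: [-0.0, 0.999, -0.038, -0.002]
force: [0.0, 0.1, 0.1]
grip_width: 0.999
```

```bash
python3 w.py w3
```

```text
[554.1  59.8   3.5]
grn (319.5, 337.5) [552.6  60.1  18. ]
```

View pics/w3.png

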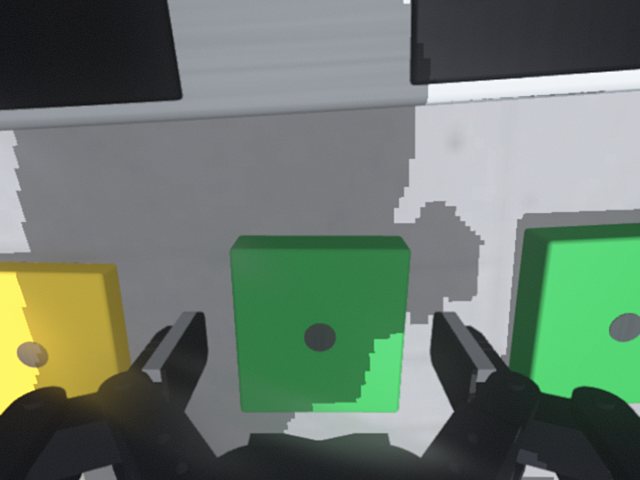

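Request:
move_arm:
  series:
    - [0, 0, 0, 0, 0.05, 0.1, 0.7]
    - [0, 0, 0, 0, 0.05, 0.1, 0.5]
    - [0, 0, 0, 0, 0.05, 0.1, 0.3]
    - [0, 0, 0, 0, 0.05, 0.1, 0.3]
    - [0, 0, 0, 0, 0.05, 0.1, 0.3]

```text
time_s: 3.13
eef_pos: [555.2, 59.0, 4.5]
ee_rot: [0.0, 0.999, -0.037, -0.0]
force: [-2.4, -1.0, 9.0]
grip_width: 0.726
```

```bash
python3 w.py w4
```

```text
[555.1  59.    4.5]
grn (318.5, 338.5) [552.5  60.   18. ]
```

View pics/w4.png

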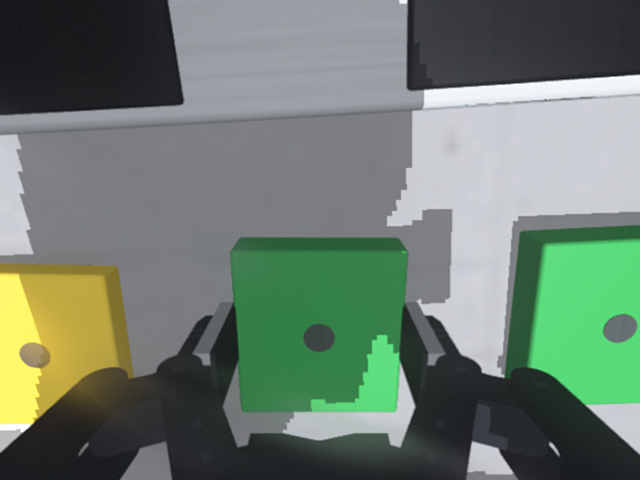

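Request:
move_arm:
  series:
    - [0, 0, 0, 0, 0, -1, 0.3]
    - [0, 0, 0, 0, 0, -4, 0.3]
    - [0, 0, 0, 0, 0, -8, 0.3]
    - [0, 0, 0, 0, 0, -12, 0.3]
    - [0, 0, 0, 0, 0, -12, 0.3]

```text
time_s: 3.6
eef_pos: [558.7, 58.9, 133.3]
ee_rot: [0.001, 0.999, -0.037, 0.007]
force: [0.6, -0.3, 1.0]
grip_width: 0.724
```

```bash
python3 r.py 680 136 110 0.01; python3 - <<'E'
from h import *
c=capture("wrist");cv2.imwrite("pics/w5.png",c["frame"][:,:,::-1])
E
```

```text
now [558.7  58.9 133.3] 3.6 0.724 [ 0.6 -0.3  1. ]
[0.001, -0.014, -0.085, 11.492, -8.59, 2.487]
```

View pics/w5.png

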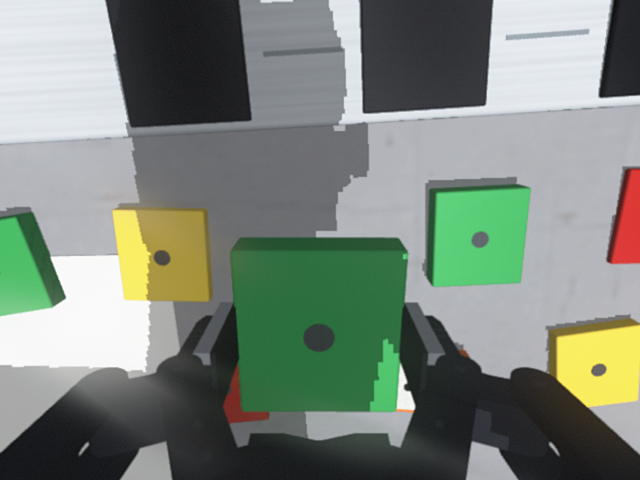

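Request:
move_arm:
  series:
    - [0, 0, -0.085, 11.5, -8.6, 2.5, 0.3]
    - [0, 0, -0.085, 11.5, -8.6, 2.5, 0.3]
    - [0, 0, -0.085, 11.5, -8.6, 2.5, 0.3]
    - [0, 0, -0.085, 11.5, -8.6, 2.5, 0.3]
    - [0, 0, -0.085, 11.5, -8.6, 2.5, 0.3]

```text
time_s: 4.07
eef_pos: [679.9, 138.4, 103.1]
ee_rot: [0.0, 1.0, 0.006, 0.004]
force: [-2.2, -0.8, -1.0]
grip_width: 0.723
```

```bash
python3 r.py 681 136 50 0.01; python3 - <<'E'
from h import *
c=capture("wrist");cv2.imwrite("pics/w6.png",c["frame"][:,:,::-1])
E
```

```text
now [679.9 138.4 103.1] 4.0667 0.723 [-2.2 -0.8 -1. ]
[0.001, -0.008, 0.002, 0.067, 0.238, 5.307]
```

View pics/w6.png

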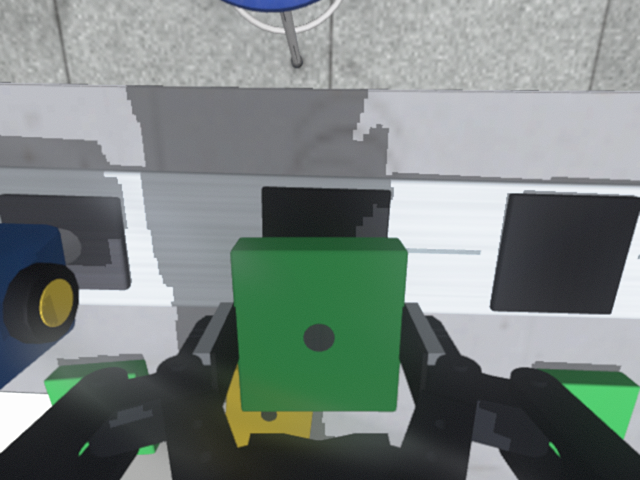

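```bash
python3 - <<'E'
from h import *
c=capture("wrist");t=capture("top");s=capture("scene")
cv2.imwrite("pics/w7.png",c["frame"][:,:,::-1]);cv2.imwrite("pics/s7.png",cv2.resize(s["frame"][190:290,160:290,::-1],(780,600),interpolation=cv2.INTER_CUBIC))
print(tool()[0].round(1))
P=[onz(c,u,18) for u in [(262,188),(390,188),(509,194),(613,313),(491,310)]]
print(np.round(P,1).tolist())
for u in [(57,303)]:
    o,d=ray(c,u)
    for y in (248,252,256): X=o+d*(y-o[1])/d[1]; print(y,X.round(1),X[2]-18)
E
```

```text
[677.9 135.7 105.5]
[[717.6, 172.1, 18.0], [718.5, 95.4, 18.0], [715.6, 23.8, 18.0], [637.5, -56.4, 18.0], [638.4, 23.4, 18.0]]
248 [681.3 248.   99.6] 81.57653681821844
252 [678.6 252.   94.1] 76.12085062552433
256 [675.8 256.   88.7] 70.66516443283021
```

View pics/w7.png

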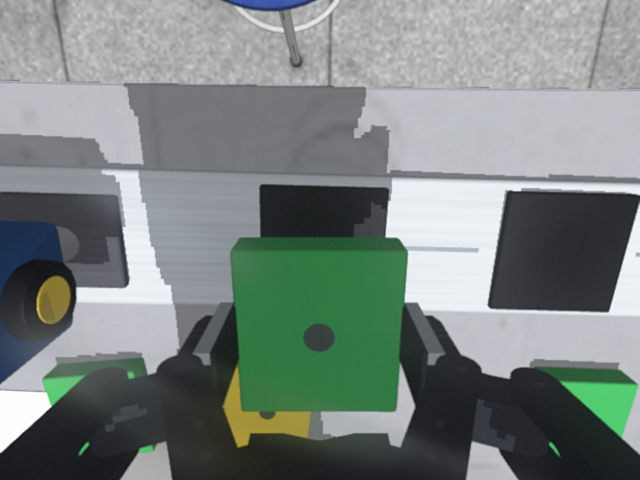

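View pics/s7.png

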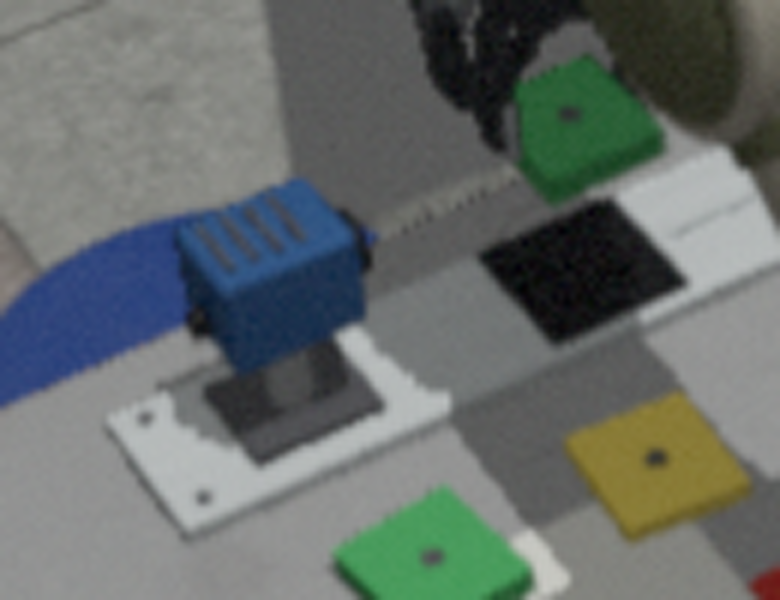

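```bash
python3 - <<'E'
from h import *
c=capture("wrist")
P=[onz(c,u,18) for u in [(260,185),(388,188),(508,191),(638,195),(610,311),(488,307)]]
print(np.round(P,1).tolist())
o,d=ray(c,(53,299.5))
for y in (248,250,252,254): X=o+d*(y-o[1])/d[1]; print(y,X.round(1),X[2]-18)
E
python3 r.py 681 135 24 0.01;
```

```text
[[718.5, 171.9, 18.0], [717.5, 94.6, 18.0], [716.3, 22.0, 18.0], [714.4, -55.9, 18.0], [637.0, -57.3, 18.0], [638.8, 23.2, 18.0]]
248 [682.2 248.  101.2] 83.23845752511829
250 [680.9 250.   98.5] 80.54486938008984
252 [679.6 252.   95.9] 77.8512812350614
254 [678.3 254.   93.2] 75.15769309003292
now [678.  135.6 105.9] 4.3167 0.726 [-0.2 -0.9 -1. ]
[0.002, -0.009, -0.0, 0.227, 0.046, 8.189]
```

Request:
move_arm:
  series:
    - [0, 0, 0, 0.25, 0.05, 3, 0.3]
    - [0, 0, 0, 0.3, 0.05, 6, 0.3]
    - [0, 0, 0, 0.35, 0.05, 7.5, 0.3]
    - [0, 0, 0, 0.4, 0.05, 8, 0.3]
    - [0, 0, 0, 0.4, 0.05, 8, 0.3]

```text
time_s: 4.73
eef_pos: [682.3, 134.7, 25.4]
ee_rot: [0.001, 1.0, 0.005, 0.004]
force: [0.3, 1.1, -0.3]
grip_width: 0.729
```

```bash
python3 r.py 681 135 22 -0.01;
```

```text
now [682.3 134.7  25.4] 4.7333 0.729 [ 0.3  1.1 -0.3]
[0.001, -0.007, 0.019, -0.13, -0.033, 0.342]
```

Request:
move_arm:
  series:
    - [0, 0, 0, -0.1, 0, 0.2, 0.3]
    - [0, 0, 0, -0.1, 0, 0.35, 0.3]
    - [0, 0, 0, -0.1, 0, 0.45, 0.3]
    - [0, 0, 0, -0.1, 0, 0.45, 0.3]

```text
time_s: 5.07
eef_pos: [682.0, 134.6, 22.6]
ee_rot: [0.001, 1.0, 0.005, 0.005]
force: [-0.2, -0.9, 3.9]
grip_width: 0.729
```

Request:
move_arm:
  series:
    - [0, 0, 0, 0, 0, 0, 1]
    - [0, 0, 0, 0, 0, 0, 1]
    - [0, 0, 0, 0, 0, 0, 1]
    - [0, 0, 0, 0, 0, -3, 1]
    - [0, 0, 0, 0, 0, -8, 1]

```text
time_s: 5.48
eef_pos: [679.2, 134.7, 90.9]
ee_rot: [0.001, 1.0, 0.005, 0.001]
force: [0.9, -0.1, 0.8]
grip_width: 1.0
```

```bash
python3 r.py 550 -53 110 -0.015; python3 w.py w8
```

```text
now [679.2 134.7  90.9] 5.4833 1.0 [ 0.9 -0.1  0.8]
[0.002, -0.001, 0.024, -13.093, 18.648, -1.89]
[683.8 135.  103.6]
yel (261.5, 424.0) [550.1 174.4  12. ]
grn (318.4, 265.6) [673.2 135.2  18. ]
```

View pics/w8.png

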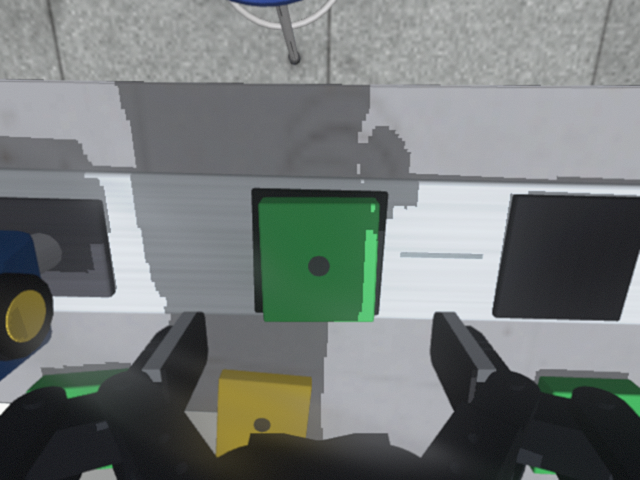

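```bash
python3 r.py 550 -53 110 0.02
```

```text
now [683.8 135.  103.6] 5.5333 0.997 [ 1.1 -0.4  8.7]
[0.001, -0.019, -0.01, -13.546, 18.669, -0.876]
```

Request:
move_arm:
  series:
    - [0, 0, -0.01, -3, 4, -0.9, 1]
    - [0, 0, -0.01, -6, 8, -0.9, 1]
    - [0, 0, -0.01, -9, 12.4, -0.9, 1]
    - [0, 0, -0.01, -12, 16.5, -0.9, 1]
    - [0, 0, -0.01, -13.5, 18.7, -0.9, 1]

```text
time_s: 5.95
eef_pos: [562.4, -35.2, 110.7]
ee_rot: [0.001, 1.0, 0.01, 0.01]
force: [1.0, -0.3, -0.5]
grip_width: 1.002
```

```bash
python3 w.py w9;python3 r.py 550 -53 7 0.02
```

```text
[559.3 -40.2 110.2]
now [559.3 -40.2 110.2] 6.0 1.003 [ 2.5 -4.9  0.4]
[0.003, -0.017, -0.004, -1.121, 1.229, 10.305]
```

Request:
move_arm:
  series:
    - [0, 0, 0, -1.1, 1.2, 1, 1]
    - [0, 0, 0, -1.1, 1.2, 2, 1]
    - [0, 0, 0, -1.1, 1.2, 2, 1]

```text
time_s: 6.25
eef_pos: [547.9, -52.7, 88.6]
ee_rot: [0.001, 1.0, 0.007, 0.007]
force: [-1.0, 0.7, -0.2]
grip_width: 0.998
```

```bash
python3 w.py w9;python3 r.py 550 -53 7 0.02
```

```text
[548.7 -52.2  89.4]
red (540.0, 249.2) [ 552.3 -189.3    6. ]
now [548.7 -52.2  89.4] 6.3 1.0 [0.1 0.4 0.4]
[0.003, -0.016, -0.004, -0.002, 0.063, 8.245]
```

Request:
move_arm:
  series:
    - [0, -0.012, 0, 0.1, 0.05, 3.5, 1]
    - [0, -0.015, 0, 0.1, 0.05, 6, 1]
    - [0, -0.015, 0, 0.1, 0.05, 7.5, 1]
    - [0, -0.015, 0, 0.1, 0.05, 8.2, 1]
    - [0, -0.015, 0, 0.1, 0.05, 8.2, 1]

```text
time_s: 6.72
eef_pos: [551.0, -52.0, 6.5]
ee_rot: [0.001, 1.0, 0.009, -0.0]
force: [-0.8, 0.0, -0.1]
grip_width: 0.997
```

```bash
python3 w.py w10;python3 r.py 550 -53 7 0.02
```

```text
[551.6 -52.3   7.7]
grn (322.1, 335.0) [548.7 -52.8  18. ]
now [551.6 -52.3   7.7] 6.7667 0.996 [-0.3 -0.6  0.1]
[0.002, -0.001, -0.003, -0.157, 0.064, 0.066]
```

View pics/w10.png

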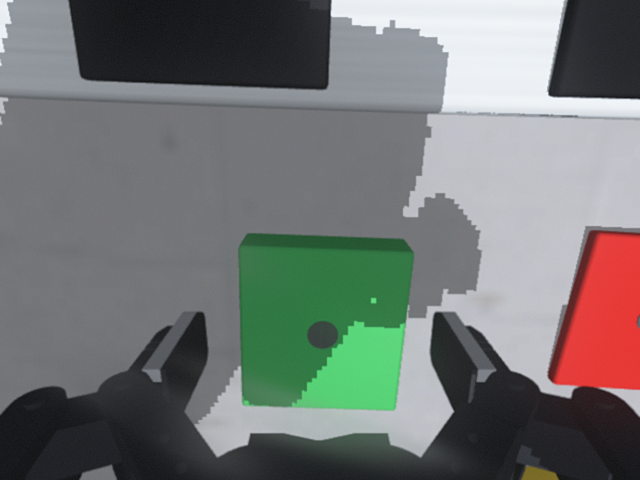

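Request:
move_arm:
  series:
    - [0, 0, 0, 0, 0.05, 0.1, 0.7]
    - [0, 0, 0, 0, 0.05, 0.1, 0.5]
    - [0, 0, 0, 0, 0.05, 0.1, 0.3]
    - [0, 0, 0, 0, 0.05, 0.1, 0.3]
    - [0, 0, 0, 0, 0.05, 0.1, 0.3]

```text
time_s: 7.18
eef_pos: [552.6, -52.8, 8.5]
ee_rot: [0.002, 1.0, 0.008, 0.002]
force: [-2.3, 2.0, 6.9]
grip_width: 0.724
```

```bash
python3 w.py w11;python3 r.py 680 135 100 -0.01
```

```text
[552.7 -52.9   8.5]
grn (318.4, 335.0) [549.  -52.2  18. ]
now [552.7 -52.9   8.5] 7.2333 0.722 [-0.3  2.3  6.1]
[0.003, -0.004, 0.027, 13.085, -18.539, -9.156]
```

Request:
move_arm:
  series:
    - [0, 0, 0, 0, 0, -4, 0.3]
    - [0, 0, 0, 0, 0, -8, 0.3]
    - [0, 0, 0.02, 3, -4, -9.2, 0.3]
    - [0, 0, 0.02, 6, -8, -9.2, 0.3]
    - [0, 0, 0.02, 9, -12, -9.2, 0.3]

```text
time_s: 7.65
eef_pos: [626.5, 48.8, 103.1]
ee_rot: [0.002, 1.0, -0.002, 0.004]
force: [1.0, -0.7, -0.9]
grip_width: 0.721
```

```bash
python3 r.py 683 134.5 90 -0.01
```

```text
now [626.5  48.8 103.1] 7.65 0.721 [ 1.  -0.7 -0.9]
[0.003, -0.008, 0.005, 5.603, -8.603, 1.326]
```

Request:
move_arm:
  series:
    - [0, -0.005, 0, 2.8, -4, 1.3, 0.3]
    - [0, -0.008, 0, 5.6, -8.6, 1.3, 0.3]
    - [0, -0.008, 0, 5.6, -8.6, 1.3, 0.3]
    - [0, -0.008, 0, 5.6, -8.6, 1.3, 0.3]

```text
time_s: 7.98
eef_pos: [684.0, 138.9, 90.3]
ee_rot: [0.001, 1.0, -0.0, 0.001]
force: [-1.3, -0.6, -1.3]
grip_width: 0.717
```

```bash
python3 r.py 683 134.5 46 -0.01;python3 w.py w12
```

```text
now [684.  138.9  90.3] 7.9833 0.717 [-1.3 -0.6 -1.3]
[0.003, -0.002, 0.01, -0.109, 0.426, 4.427]
[683.3 136.6  90.3]
grn (318.5, 335.4) [630.7 139.4  18. ]
```

View pics/w12.png

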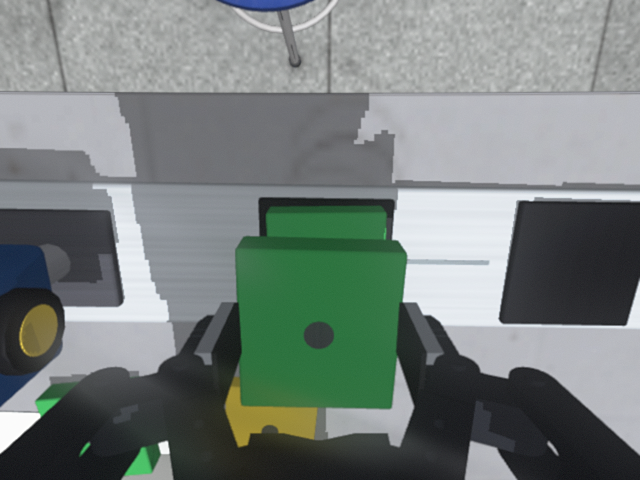

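```bash
python3 r.py 683 134.5 46 -0.01
```

```text
now [683.3 136.6  90.3] 8.0333 0.717 [ 0.  -0.6 -0.2]
[0.003, -0.001, 0.008, -0.035, 0.194, 4.432]
```

Request:
move_arm:
  series:
    - [0, 0, 0, 0, 0.15, 2, 0.3]
    - [0, 0, 0, 0, 0.15, 3.8, 0.3]
    - [0, 0, 0, 0, 0.15, 4.3, 0.3]
    - [0, 0, 0, 0, 0.15, 4.6, 0.3]
    - [0, 0, 0, 0, 0.15, 4.7, 0.3]

```text
time_s: 8.45
eef_pos: [683.7, 134.2, 44.6]
ee_rot: [0.002, 1.0, -0.001, 0.001]
force: [-1.6, -0.2, 4.9]
grip_width: 0.719
```

Request:
move_arm:
  series:
    - [0, 0, 0, 0, 0, 0, 1]
    - [0, 0, 0, 0, 0, 0, 1]
    - [0, 0, 0, 0, 0, 0, 1]
    - [0, 0, 0, 0, 0, -3, 1]
    - [0, 0, 0, 0, 0, -7, 1]

```text
time_s: 8.87
eef_pos: [681.8, 134.3, 112.2]
ee_rot: [0.002, 1.0, -0.001, -0.002]
force: [1.3, -0.2, -0.1]
grip_width: 0.999
```

```bash
python3 r.py 547 -298 110 0.02; python3 w.py w13
```

```text
now [681.8 134.3 112.2] 8.8667 0.999 [ 1.3 -0.2 -0.1]
[0.004, 0.005, -0.023, -13.362, 43.264, 0.441]
[685.9 134.6 124.3]
yel (267.0, 405.0) [550.1 174.4  12. ]
grn (318.2, 266.8) [666.1 134.9  18. ]
```

View pics/w13.png

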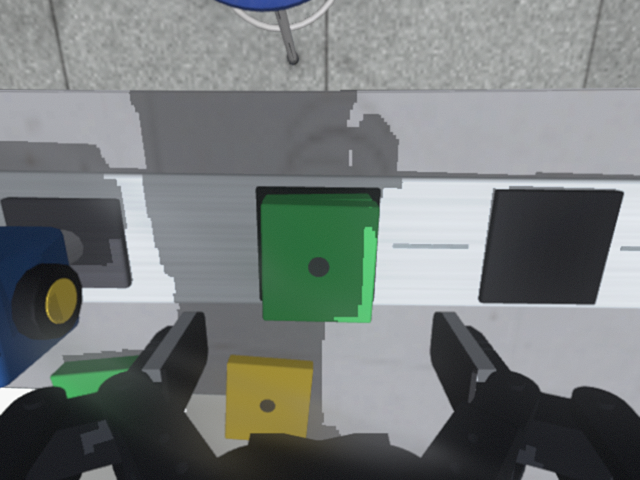

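```bash
python3 - <<'E'
from h import *
c=capture("wrist");s=capture("scene");t=capture("top");print(tool()[0].round(1))
cv2.imwrite("pics/w14.png",c["frame"][200:400,0:270,::-1].repeat(3,0).repeat(3,1)[:600,:800])
for y in (247,249,251,253):
  for cc,u in ((c,(62,301)),(s,(221,230.5)),(t,(251.5,188))):
    o,d=ray(cc,u);X=o+d*(y-o[1])/d[1];print(y,X.round(1),end=" ")
  print()
E
```

```text
[684.1 134.5 116.2]
247 [688.5 247.  114.8] 247 [677.6 247.   91.7] 247 [673.2 247.  149.9] 
249 [687.2 249.  112. ] 249 [672.9 249.   96.2] 249 [675.3 249.  134.5] 
251 [685.9 251.  109.2] 251 [668.2 251.  100.8] 251 [677.5 251.  119.1] 
253 [684.5 253.  106.4] 253 [663.5 253.  105.3] 253 [679.6 253.  103.6]
```

View pics/w14.png

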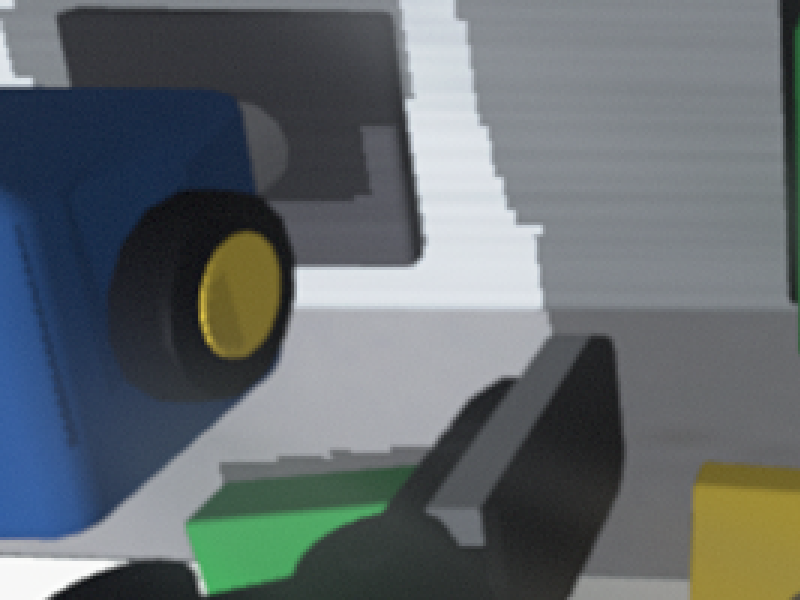

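```bash
python3 - <<'E'
from h import *
c=capture("wrist");print(tool()[0].round(1))
cv2.imwrite("pics/w15.png",c["frame"][200:400,0:270,::-1].repeat(3,0).repeat(3,1)[:600,:800])
h=cv2.cvtColor(c["frame"],cv2.COLOR_RGB2HSV);m=cv2.inRange(h,(18,120,60),(34,255,255));m[:, 130:]=0;m[:230]=0
ks=max(cv2.findContours(m,0,1)[0],key=cv2.contourArea);e=cv2.fitEllipse(ks);print(e)
o,d=ray(c,e[0])
for x in (676,678,680): X=o+d*(x-o[0])/d[0];print(X.round(1))
for y in (248,250,252,254): X=o+d*(y-o[1])/d[1];print(X.round(1))
# pads from this view: print rail/pad geometry of px given below
E
```

```text
[683.4 134.4 114.6]
((67.82102966308594, 301.2403259277344), (28.69928741455078, 44.20003890991211), 11.53310489654541)
[676.  259.5  85.3]
[678.  256.6  89.4]
[680.  253.7  93.5]
[683.9 248.  101.6]
[682.6 250.   98.8]
[681.2 252.   95.9]
[679.8 254.   93.1]
```

```bash
python3 - <<'E'
from h import *
for i in range(3):
    c=capture("wrist")
    h=cv2.cvtColor(c["frame"],cv2.COLOR_RGB2HSV);m=cv2.inRange(h,(18,120,60),(34,255,255));m[:, 130:]=0;m[:230]=0
    ks=max(cv2.findContours(m,0,1)[0],key=cv2.contourArea);e=cv2.fitEllipse(ks);p,R=tool();print(p.round(1),e[0],(R.inv().apply(-c["R"].T@c["t"]-p)).round(1),R.inv().apply(c["R"][2]).round(3))
    o,d=ray(c,e[0])
    X=o+d*(250-o[1])/d[1];print(X.round(1))
g=c["frame"].copy();cv2.ellipse(g,e,(255,0,0),1);cv2.imwrite("pics/w16.png",g[:,:,::-1])
E
```

```text
[683.1 134.4 113.7] (65.16812896728516, 301.2887878417969) [  78.1   -0.7 -145.2] [-0.301  0.     0.954]
[682.6 250.   98.7]
[683.  134.4 113.4] (63.80638885498047, 301.5033874511719) [  78.1   -0.7 -144.6] [-0.302  0.     0.953]
[682.6 250.   98.7]
[683.  134.4 113.3] (63.11621856689453, 301.6033935546875) [  78.    -0.7 -144.2] [-0.303  0.     0.953]
[682.6 250.   98.8]
```

View pics/w16.png

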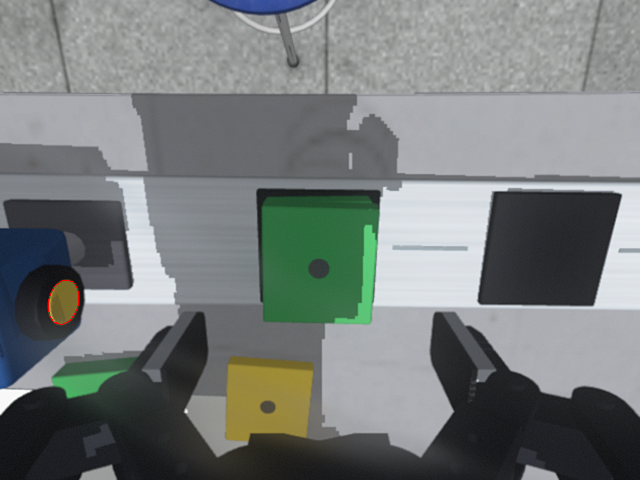

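```bash
python3 r.py 660 10 160 0 0.9
```

```text
now [683.  134.4 113.3] 9.2667 1.001 [-0.8 -0.1  0.3]
[0.904, -0.001, -0.002, -2.268, 12.465, -4.622]
```

Request:
move_arm:
  series:
    - [0.1, 0, 0, -0.5, 2.5, -3, 1]
    - [0.22, 0, 0, -1, 5, -4.6, 1]
    - [0.34, 0, 0, -2, 8, -4.6, 1]
    - [0.46, 0, 0, -2.3, 12, -4.6, 1]
    - [0.58, 0, 0, -2.3, 12.5, -4.6, 1]

```text
time_s: 9.68
eef_pos: [659.5, 3.8, 160.4]
ee_rot: [-0.286, 0.958, -0.003, 0.002]
force: [0.7, 0.1, -0.8]
grip_width: 0.999
```

```bash
python3 r.py 660 10 160 0 0.9
```

```text
now [659.5   3.8 160.4] 9.6833 0.999 [ 0.7  0.1 -0.8]
[0.319, -0.007, -0.004, 0.041, -0.496, 0.367]
```

Request:
move_arm:
  series:
    - [0.12, 0, 0, 0, -0.3, 0.3, 1]
    - [0.24, 0, 0, 0, -0.5, 0.4, 1]
    - [0.32, 0, 0, 0, -0.5, 0.4, 1]
    - [0.32, 0, 0, 0, -0.5, 0.4, 1]
    - [0.32, 0, 0, 0, -0.5, 0.4, 1]

```text
time_s: 10.1
eef_pos: [659.4, 9.8, 158.5]
ee_rot: [-0.435, 0.901, -0.004, 0.002]
force: [-0.5, 0.2, -0.0]
grip_width: 0.998
```

```bash
python3 - <<'E'
from h import *
for i in range(2): c=capture("wrist")
print(tool()[0].round(1))
import pickle;pickle.dump(c,open("c17.pkl","wb"));cv2.imwrite("pics/w17.png",c["frame"][:,:,::-1])
E
```

```text
[659.8  10.8 160.2]
```

View pics/w17.png

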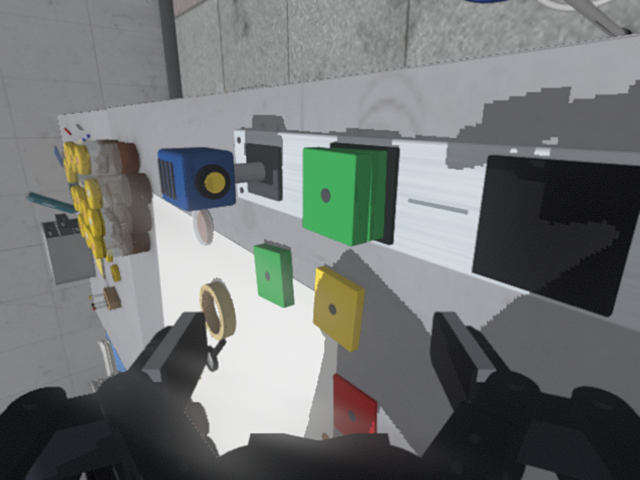

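```bash
python3 - <<'E'
from h import *
import pickle
c=pickle.load(open("c17.pkl","rb"))
h=cv2.cvtColor(c["frame"],cv2.COLOR_RGB2HSV);m=cv2.inRange(h,(18,120,60),(34,255,255));m[:,240:]=0;m[:,:190]=0;m[:165]=0;m[200:]=0
e=cv2.fitEllipse(max(cv2.findContours(m,0,1)[0],key=cv2.contourArea));print(e)
o,d=ray(c,e[0])
for y in (248,250,252): X=o+d*(y-o[1])/d[1];print(y,X.round(1))
for x in (677,679,681): X=o+d*(x-o[0])/d[0];print(x,X.round(1))
print("top dot", onz(c,(326,195),54).round(1))
# mid pad corners
P=[onz(c,u,18) for u in [(489,155),(640,162),(613,313),(473,271)]];print(np.round(P,1).tolist())
P=[onz(c,u,18) for u in [(397,147),(394,243)]];print(np.round(P,1).tolist())
E
```

```text
((214.5294647216797, 182.10806274414062), (19.863574981689453, 20.310392379760742), 5.3710246086120605)
248 [682.4 248.   98.8]
250 [682.1 250.   98. ]
252 [681.8 252.   97.1]
677 [677.  283.   83.6]
679 [679.  270.1  89.2]
681 [681.  257.2  94.8]
top dot [680.7 135.8  54. ]
[[717.0, 23.1, 18.0], [717.9, -50.0, 18.0], [641.3, -53.9, 18.0], [640.6, 24.0, 18.0]]
[[718.6, 95.7, 18.0], [643.5, 93.2, 18.0]]
```

```bash
python3 r.py 510 90 160 0.02 0; python3 r.py 431 147.6 100 0.02 0
```

```text
now [659.8  10.8 160.2] 10.2 0.998 [ 0.3 -0.4 -0.4]
[-0.898, -0.016, -0.023, -15.029, -4.898, 6.09]
now [659.8  10.8 160.2] 10.2 0.998 [ 0.3 -0.4 -0.4]
[-0.898, -0.016, -0.023, -22.991, -3.784, 14.273]
```

Request:
move_arm:
  series:
    - [-0.12, 0, 0, -3, -1, 1, 1]
    - [-0.24, 0, 0, -6, -2, 2, 1]
    - [-0.36, 0, 0, -9, -3, 3.5, 1]
    - [-0.48, 0, 0, -12, -4, 5, 1]
    - [-0.6, 0, 0, -15, -5, 6, 1]

```text
time_s: 10.62
eef_pos: [508.9, 91.0, 162.6]
ee_rot: [-0.145, 0.989, -0.002, 0.005]
force: [0.3, 1.1, 0.4]
grip_width: 1.002
```

```bash
python3 r.py 431 147.6 100 0.02 0
```

```text
now [508.9  91.  162.6] 10.6167 1.002 [0.3 1.1 0.4]
[-0.291, -0.012, -0.024, -7.876, -3.606, 7.546]
```

Request:
move_arm:
  series:
    - [-0.12, -0.01, -0.02, -3, -1, 2, 1]
    - [-0.24, -0.01, -0.02, -6, -3, 5, 1]
    - [-0.29, -0.01, -0.02, -7.9, -3.6, 7.5, 1]
    - [-0.29, -0.01, -0.02, -7.9, -3.6, 7.5, 1]
    - [-0.29, -0.01, -0.02, -7.9, -3.6, 7.5, 1]

```text
time_s: 11.03
eef_pos: [429.7, 149.3, 100.8]
ee_rot: [-0.0, 1.0, 0.011, 0.001]
force: [1.8, 0.1, -0.1]
grip_width: 1.002
```

```bash
python3 r.py 431 147.6 50 0.02 0;python3 w.py w18
```

```text
now [429.7 149.3 100.8] 11.0333 1.002 [ 1.8  0.1 -0.1]
[-0.0, -0.003, 0.001, 0.109, 0.171, 5.084]
[431.2 148.3 101.5]
red (322.5, 242.5) [431.6 147.4   6. ]
yel (278.1, 32.9) [551.7 174.5  12. ]
grn (44.0, 22.0) [552.1 294.9  18. ]
```

View pics/w18.png

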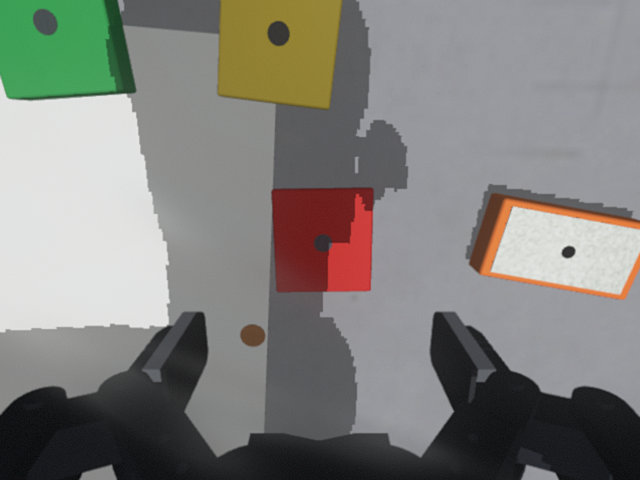

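```bash
python3 r.py 431.5 147.5 5.5 0.02 0
```

```text
now [431.2 148.3 101.5] 11.0833 0.999 [-0.5 -0.4  0.7]
[-0.001, -0.005, -0.001, -0.02, 0.085, 9.6]
```

Request:
move_arm:
  series:
    - [0, 0, 0, 0, 0.08, 4, 1]
    - [0, 0, 0, 0, 0.08, 7, 1]
    - [0, 0, 0, 0, 0.08, 8.8, 1]
    - [0, 0, 0, 0, 0.08, 9.5, 1]
    - [0, 0, 0, 0, 0.08, 9.6, 1]

```text
time_s: 11.5
eef_pos: [432.5, 146.9, 5.3]
ee_rot: [-0.0, 1.0, 0.009, 0.002]
force: [-0.1, 0.3, 0.4]
grip_width: 1.001
```

```bash
python3 w.py w19; python3 r.py 431.5 147.5 4.5 0.02 0
```

```text
[432.8 147.1   6.1]
red (318.9, 319.0) [431.1 147.4   6. ]
now [432.8 147.1   6.1] 11.55 0.999 [ 0.6  0.2 -0.3]
[-0.001, -0.006, -0.002, -0.134, -0.046, 0.156]
```

Request:
move_arm:
  series:
    - [0, 0, 0, -0.1, -0.03, 0.1, 0.8]
    - [0, 0, 0, -0.1, -0.03, 0.1, 0.6]
    - [0, 0, 0, -0.1, -0.03, 0.1, 0.3]
    - [0, 0, 0, -0.1, -0.03, 0.1, 0.3]
    - [0, 0, 0, -0.1, -0.03, 0.1, 0.3]

```text
time_s: 11.97
eef_pos: [432.4, 147.3, 5.8]
ee_rot: [-0.0, 1.0, 0.009, 0.004]
force: [-1.9, -1.5, 15.4]
grip_width: 0.308
```

```bash
python3 w.py w20; python3 r.py 683 135 100 -0.01 0
```

```text
[432.5 147.4   5.9]
red (320.0, 318.4) [431.  147.4   6. ]
now [432.5 147.4   5.9] 12.0167 0.304 [-0.9 -0.8  6.7]
[-0.001, -0.008, 0.028, 25.096, 1.687, -9.219]
```

View pics/w20.png

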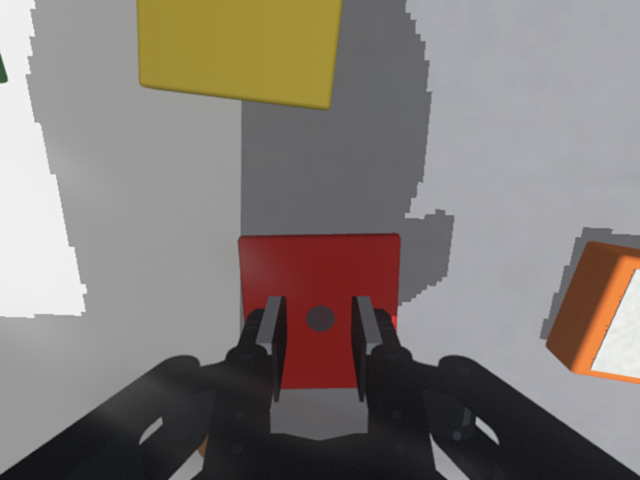

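Request:
move_arm:
  series:
    - [0, -0.006, 0, -0.1, 0, -1, 0.3]
    - [0, -0.006, 0, -0.1, 0, -1, 1]
    - [0, -0.006, 0, -0.1, 0, -1, 1]
    - [0, -0.006, 0, -0.1, 0, -1, 1]
    - [0, -0.006, 0, -0.1, 0, -0.5, 1]

```text
time_s: 12.43
eef_pos: [431.7, 147.4, 11.0]
ee_rot: [-0.0, 1.0, 0.009, 0.001]
force: [0.6, -0.1, -0.8]
grip_width: 0.85
```

```bash
python3 w.py w21; python3 r.py 431.5 147.4 -3 0.02 0
```

```text
[431.  147.3   9.8]
red (320.0, 310.9) [431.2 147.4   6. ]
now [431.  147.3   9.8] 12.4833 0.934 [-1.1 -0.1 -0.4]
[-0.001, -0.001, -0.002, 0.046, -0.009, 1.275]
```

Plate is unmoved. Descend further (open), watching force.

Request:
move_arm:
  series:
    - [0, 0, 0, 0.05, 0, 0.5, 1]
    - [0, 0, 0, 0.05, 0, 1.0, 1]
    - [0, 0, 0, 0.05, 0, 1.2, 1]
    - [0, 0, 0, 0.05, 0, 1.3, 1]
    - [0, 0, 0, 0.05, 0, 1.4, 1]

```text
time_s: 12.9
eef_pos: [431.5, 147.3, -4.5]
ee_rot: [-0.0, 1.0, 0.009, 0.0]
force: [-0.1, 0.4, -0.0]
grip_width: 0.997
```

Request:
move_arm:
  series:
    - [0, 0, 0, 0, 0, 0, 0.9]
    - [0, 0, 0, 0, 0, 0, 0.8]
    - [0, 0, 0, 0, 0, 0, 0.8]

```text
time_s: 13.15
eef_pos: [431.5, 147.3, -4.4]
ee_rot: [-0.0, 1.0, 0.009, 0.0]
force: [-0.4, 0.9, 0.1]
grip_width: 0.798
```

Request:
move_arm:
  series:
    - [0, 0, 0, 0, 0, 0, 0.7]
    - [0, 0, 0, 0, 0, 0, 0.5]
    - [0, 0, 0, 0, 0, 0, 0.5]
    - [0, 0, 0, 0, 0, 0, 0.5]

```text
time_s: 13.48
eef_pos: [431.7, 147.3, -3.7]
ee_rot: [-0.0, 1.0, 0.009, 0.001]
force: [-4.1, -0.5, 8.5]
grip_width: 0.716
```

```bash
python3 w.py w22; python3 r.py 683 135 100 -0.01 0
```

```text
[431.7 147.3  -3.7]
red (318.5, 328.0) [431.3 148.    6. ]
now [431.7 147.3  -3.7] 13.5333 0.718 [-3.4 -0.3  8.6]
[-0.0, -0.001, 0.028, 25.115, 1.69, -10.345]
```

View pics/w22.png

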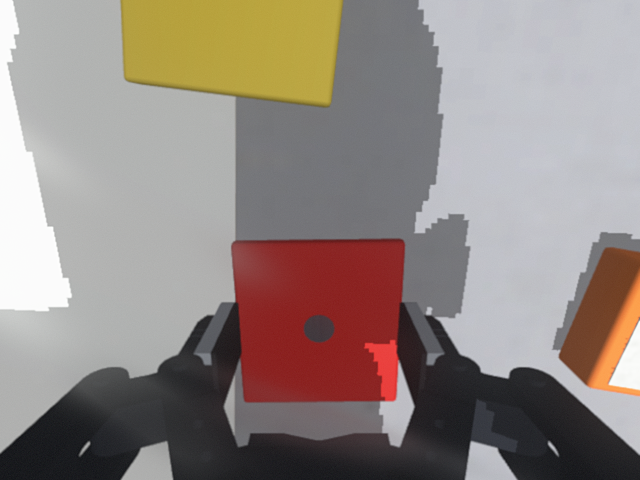

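Request:
move_arm:
  series:
    - [0, 0, 0, 0, 0, -1, 0.4]
    - [0, 0, 0, 0, 0, -4, 0.4]
    - [0, 0, 0, 0, 0, -8, 0.4]
    - [0, 0, 0, 3, 0, -11, 0.4]
    - [0, 0, 0, 7, 0.5, -11, 0.4]

```text
time_s: 13.95
eef_pos: [503.3, 144.6, 112.7]
ee_rot: [-0.001, 1.0, 0.01, 0.005]
force: [0.5, -0.3, 0.6]
grip_width: 0.721
```

```bash
python3 w.py w23; python3 r.py 680.5 134.5 90 -0.01 0
```

```text
[510.5 142.6 110.3]
red (318.5, 328.0) [436.5 144.    6. ]
yel (274.0, 170.2) [551.2 174.4  12. ]
now [510.5 142.6 110.3] 14.0 0.717 [-1.4 -5.4 -1.2]
[-0.001, -0.013, 0.027, 16.959, 1.113, 2.258]
```

View pics/w23.png

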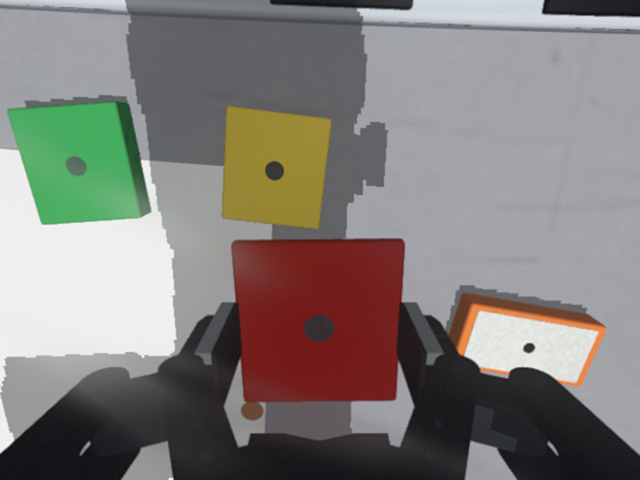

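Held. Carry it over the left pile.

Request:
move_arm:
  series:
    - [0, -0.01, 0.02, 4, 0.2, 1, 0.4]
    - [0, -0.012, 0.027, 8, 0.6, 2, 0.4]
    - [0, -0.012, 0.027, 12, 1, 2.2, 0.4]
    - [0, -0.012, 0.027, 15.5, 1.1, 2.2, 0.4]
    - [0, -0.012, 0.027, 17, 1.1, 2.2, 0.4]

```text
time_s: 14.42
eef_pos: [684.1, 133.5, 89.3]
ee_rot: [-0.0, 1.0, -0.005, 0.001]
force: [-0.9, -0.2, -0.1]
grip_width: 0.723
```

```bash
python3 w.py w24; python3 r.py 680.5 134.5 52 -0.01 0
```

```text
[684.5 133.7  89.2]
red (318.5, 328.5) [629.4 134.9   6. ]
now [684.5 133.7  89.2] 14.4667 0.718 [ 2.   1.3 -0.8]
[-0.001, -0.003, -0.001, -0.413, -0.074, 3.72]
```

Request:
move_arm:
  series:
    - [0, 0, 0, -0.4, -0.07, 1.5, 0.4]
    - [0, 0, 0, -0.4, -0.07, 2.8, 0.4]
    - [0, 0, 0, -0.4, -0.07, 3.5, 0.4]
    - [0, 0, 0, -0.4, -0.07, 3.8, 0.4]
    - [0, 0, 0, -0.4, -0.07, 3.9, 0.4]

```text
time_s: 14.88
eef_pos: [680.1, 134.6, 50.4]
ee_rot: [-0.0, 1.0, -0.005, 0.001]
force: [-2.8, -0.5, 7.3]
grip_width: 0.718
```

Contact at the expected height. Release and rise.

Request:
move_arm:
  series:
    - [0, 0, 0, 0, 0, -0.05, 1]
    - [0, 0, 0, 0, 0, -0.05, 1]
    - [0, 0, 0, 0, 0, -0.05, 1]
    - [0, 0, 0, 0, 0, -3, 1]
    - [0, 0, 0, 0, 0, -7, 1]

```text
time_s: 15.3
eef_pos: [678.1, 134.4, 117.6]
ee_rot: [-0.0, 1.0, -0.005, -0.003]
force: [0.4, -0.6, -0.3]
grip_width: 0.996
```

```bash
python3 w.py w25; python3 r.py 549 -290 130 0.02 0
```

```text
[682.2 134.7 129.7]
red (318.1, 262.0) [659.1 135.6   6. ]
yel (269.7, 396.5) [549.7 174.6  12. ]
now [682.2 134.7 129.7] 15.35 1.0 [ 0.8 -0.3  8. ]
[-0.001, -0.012, -0.031, -12.875, 42.606, -0.222]
```

View pics/w25.png

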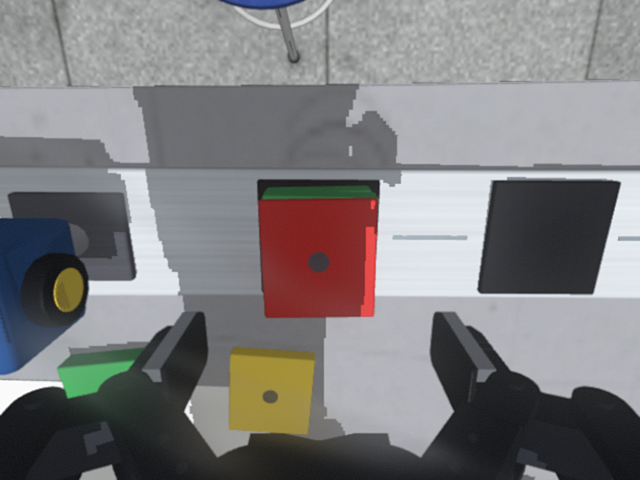

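Request:
move_arm:
  series:
    - [0, 0, -0.03, -1.2, 4, -0.2, 1]
    - [0, 0, -0.03, -2.4, 8, -0.2, 1]
    - [0, 0, -0.03, -3.6, 12, -0.2, 1]
    - [0, 0, -0.03, -4.8, 16, -0.2, 1]
    - [0, 0, -0.03, -6, 20, -0.2, 1]

```text
time_s: 15.77
eef_pos: [619.6, -65.2, 131.1]
ee_rot: [-0.0, 1.0, 0.01, 0.006]
force: [0.5, -0.2, -0.5]
grip_width: 0.999
```

```bash
python3 r.py 549 -296 130 0.02 0
```

```text
now [619.6 -65.2 131.1] 15.7667 0.999 [ 0.5 -0.2 -0.5]
[-0.0, -0.012, -0.0, -7.52, 22.937, 0.009]
```

Request:
move_arm:
  series:
    - [0, -0.01, 0, -1.5, 4.1, 0.5, 1]
    - [0, -0.01, 0, -3, 8.2, 0.5, 1]
    - [0, -0.01, 0, -4.5, 12.3, 0.5, 1]
    - [0, -0.01, 0, -6, 16.4, 0.5, 1]
    - [0, -0.01, 0, -7, 20, 0.5, 1]

```text
time_s: 16.18
eef_pos: [554.1, -262.8, 125.5]
ee_rot: [-0.0, 1.0, 0.01, 0.001]
force: [0.6, -0.3, -0.8]
grip_width: 0.998
```

```bash
python3 w.py w26; python3 r.py 549 -298 120 0.02 0
```

```text
[ 552.2 -270.   125.4]
red (214.1, 235.5) [ 551.8 -187.7    6. ]
now [ 552.2 -270.   125.4] 16.2333 0.999 [-3.6 -7.   0.4]
[0.003, -0.003, -0.006, -0.365, 2.791, 0.552]
```

View pics/w26.png

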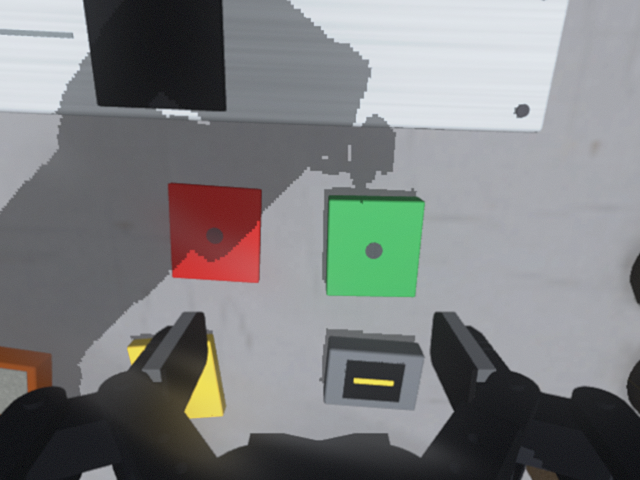

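Request:
move_arm:
  series:
    - [0, 0, 0, -0.3, 1.5, 0.5, 1]
    - [0, 0, 0, -0.35, 2.8, 0.6, 1]
    - [0, 0, 0, -0.35, 2.8, 0.6, 1]
    - [0, 0, 0, -0.35, 2.8, 0.6, 1]

```text
time_s: 16.57
eef_pos: [549.4, -297.8, 119.5]
ee_rot: [0.001, 1.0, 0.007, 0.001]
force: [-0.1, -0.1, -0.1]
grip_width: 1.001
```

```bash
sed -i 's/cv2.inRange(g,0,int(95))/cv2.inRange(g,0,int(105))/' w.py; python3 w.py w27; python3 r.py 549 -298 120 0.02 0
```

```text
[ 549.6 -297.1  119.6]
red (160.0, 231.5) [ 551.8 -187.5    6. ]
grn (322.5, 245.5) [ 547.  -300.1   18. ]
now [ 549.6 -297.1  119.6] 16.6167 1.0 [-0.4  0.2 -0.2]
[0.003, -0.003, -0.005, -0.059, 0.088, -0.037]
```

View pics/w27.png

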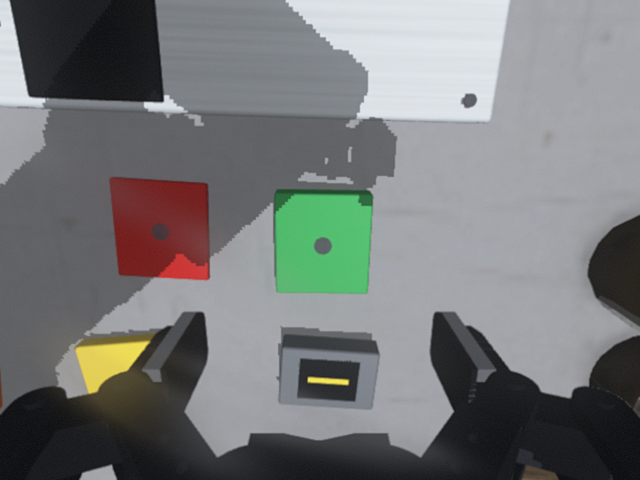

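Request:
move_arm:
  series:
    - [0, 0, 0, -0.25, 0.22, 4, 1]
    - [0, 0, 0, -0.25, 0.22, 8, 1]
    - [0, 0, 0, -0.25, 0.22, 10.8, 1]
    - [0, 0, 0, -0.25, 0.22, 11.8, 1]
    - [0, 0, 0, -0.25, 0.22, 11.9, 1]

```text
time_s: 17.03
eef_pos: [547.1, -297.9, -1.1]
ee_rot: [0.0, 1.0, 0.008, 0.0]
force: [-0.3, -0.6, 1.2]
grip_width: 1.002
```

```bash
python3 w.py w28; python3 r.py 547 -299.3 0 0.02 0
```

```text
[ 548.  -298.9    0.8]
red (36.9, 309.7) [ 551.8 -186.9    6. ]
grn (325.0, 340.4) [ 547.1 -299.6   18. ]
now [ 548.  -298.9    0.8] 17.0833 1.0 [-0.2 -0.3  1. ]
[0.002, -0.003, -0.004, -0.098, 0.043, 0.083]
```

Request:
move_arm:
  series:
    - [0, 0, 0, -0.1, 0.05, 0.05, 0.8]
    - [0, 0, 0, -0.1, 0.05, 0.05, 0.6]
    - [0, 0, 0, -0.1, 0.05, 0.05, 0.4]
    - [0, 0, 0, -0.1, 0.05, 0.05, 0.4]
    - [0, 0, 0, -0.1, 0.05, 0.05, 0.4]

```text
time_s: 17.5
eef_pos: [548.2, -300.0, 3.0]
ee_rot: [0.002, 1.0, 0.008, 0.003]
force: [-0.2, 1.1, 5.5]
grip_width: 0.729
```

```bash
python3 w.py w29; python3 r.py 680 -165 90 0 0
```

```text
[ 548.2 -300.     3.1]
red (38.5, 308.0) [ 551.7 -186.9    6. ]
grn (318.0, 336.7) [ 547.1 -299.1   18. ]
now [ 548.2 -300.     3.1] 17.55 0.73 [-0.3  1.3  6.8]
[0.005, -0.006, 0.017, 13.451, -13.239, -8.677]
```

Request:
move_arm:
  series:
    - [0, 0, 0, 0, 0, -4, 0.4]
    - [0, 0, 0, 0, 0, -8, 0.4]
    - [0, 0, 0.01, 2.5, -2.5, -8.7, 0.4]
    - [0, 0, 0.017, 5.5, -5.5, -8.7, 0.4]
    - [0, 0, 0.017, 8, -8, -8.7, 0.4]

```text
time_s: 17.97
eef_pos: [628.1, -217.4, 93.3]
ee_rot: [0.003, 1.0, -0.001, 0.005]
force: [-0.3, 0.3, -1.0]
grip_width: 0.729
```

```bash
python3 w.py w30; python3 r.py 680 -166 90 0 0
```

```text
[ 631.4 -211.9   92.5]
grn (318.5, 338.0) [ 572.  -217.1   18. ]
now [ 631.4 -211.9   92.5] 18.0167 0.732 [ 2.9  5.  -0.6]
[0.005, -0.011, 0.004, 4.872, -4.57, 0.28]
```

View pics/w30.png

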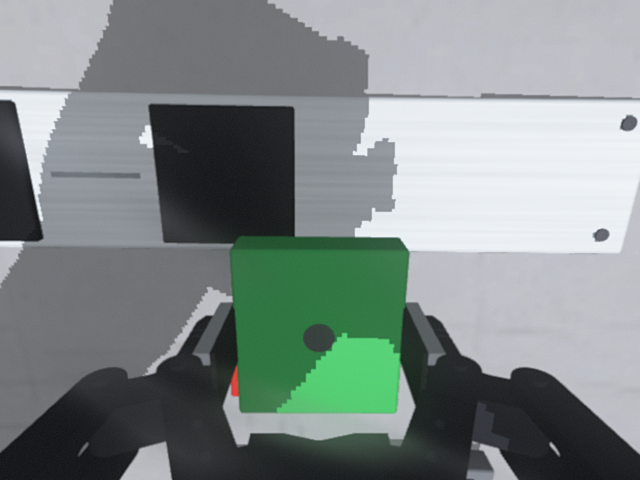

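```bash
python3 - <<'E'
from h import *
c=capture("wrist");print(tool()[0].round(1))
cv2.imwrite("pics/w31.png",c["frame"][:,:,::-1])
g=cv2.cvtColor(c["frame"],cv2.COLOR_RGB2GRAY)
m=cv2.inRange(g,0,60);m[238:]=0
for k in cv2.findContours(m,0,1)[0]:
    if cv2.contourArea(k)>6000:
        q=cv2.approxPolyDP(cv2.convexHull(k),12,True)[:,0];P=np.array([onz(c,u,18) for u in q.astype(float)]);print(q.tolist(),P.round(1).tolist(),P.mean(0).round(1))
E
python3 r.py 680 -166 90 0 0
```

```text
[ 629.4 -214.1   91.8]
[[161, 111], [302, 113], [303, 236], [182, 237]] [[713.9, -126.7, 18.0], [713.4, -202.3, 18.0], [644.3, -202.3, 18.0], [643.5, -130.8, 18.0]] [ 678.8 -165.5   18. ]
now [ 629.4 -214.1   91.8] 18.0667 0.728 [-0.6 -0.6 -0.6]
[0.005, -0.01, 0.005, 5.08, -4.791, 0.206]
```

Request:
move_arm:
  series:
    - [0, -0.005, 0, 2.5, -2.5, 0.2, 0.4]
    - [0, -0.01, 0, 5.05, -4.8, 0.2, 0.4]
    - [0, -0.01, 0, 5.05, -4.8, 1.2, 0.4]
    - [0, -0.01, 0, 5.05, -4.8, 3.5, 0.4]
    - [0, -0.01, 0, 5.05, -4.8, 5.5, 0.4]

```text
time_s: 18.48
eef_pos: [680.9, -166.1, 37.8]
ee_rot: [0.003, 1.0, 0.003, 0.001]
force: [-0.2, -0.3, -0.7]
grip_width: 0.728
```

```bash
python3 r.py 680 -166 22 0 0
```

```text
now [ 680.9 -166.1   37.8] 18.4833 0.728 [-0.2 -0.3 -0.7]
[0.007, -0.002, 0.005, -0.09, -0.021, 1.579]
```

Request:
move_arm:
  series:
    - [0.006, 0, 0, -0.1, 0, 0.8, 0.4]
    - [0.006, 0, 0, -0.1, 0, 1.3, 0.4]
    - [0.006, 0, 0, -0.1, 0, 1.6, 0.4]
    - [0.006, 0, 0, -0.1, 0, 1.75, 0.4]
    - [0.006, 0, 0, -0.1, 0, 1.8, 0.4]

```text
time_s: 18.9
eef_pos: [680.3, -166.7, 21.2]
ee_rot: [0.001, 1.0, 0.003, 0.002]
force: [-1.9, -0.7, 3.1]
grip_width: 0.73
```

Request:
move_arm:
  series:
    - [0, 0, 0, 0, 0, 0, 1]
    - [0, 0, 0, 0, 0, 0, 1]
    - [0, 0, 0, 0, 0, 0, 1]
    - [0, 0, 0, 0, 0, -3, 1]
    - [0, 0, 0, 0, 0, -7, 1]

```text
time_s: 19.32
eef_pos: [678.3, -165.9, 88.4]
ee_rot: [-0.001, 1.0, 0.003, -0.002]
force: [-0.3, -0.2, 0.3]
grip_width: 1.001
```

```bash
python3 w.py w32; python3 r.py 433 -152.5 110 0.09 0
```

```text
[ 682.5 -167.5  100.6]
red (350.0, 418.5) [ 550.4 -188.5    6. ]
grn (319.9, 266.4) [ 672.5 -166.    18. ]
now [ 682.5 -167.5  100.6] 19.3667 0.998 [1.3 0.1 8.3]
[0.006, -0.013, -0.085, -24.928, -1.63, -1.269]
```

View pics/w32.png

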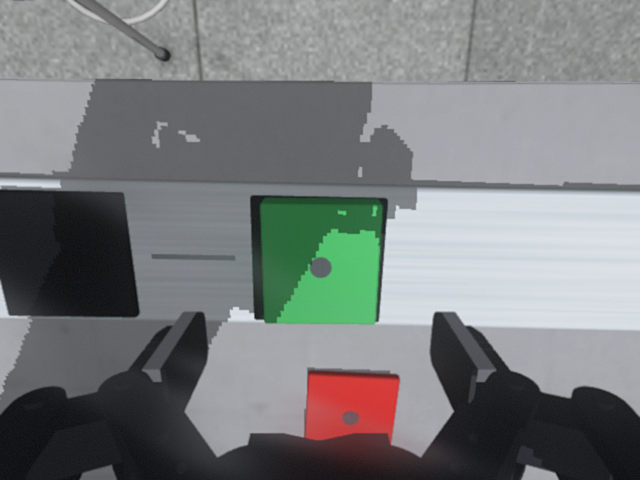

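Request:
move_arm:
  series:
    - [0, 0, -0.05, -4, -0.2, -1, 1]
    - [0, 0, -0.09, -8, -0.5, -1, 1]
    - [0, 0, -0.1, -12, -0.8, -1, 1]
    - [0, 0, -0.1, -16, -1.1, -1, 1]
    - [0, 0, -0.1, -20, -1.4, -1, 1]

```text
time_s: 19.78
eef_pos: [480.5, -154.1, 108.2]
ee_rot: [0.003, 0.999, 0.053, 0.007]
force: [0.9, -0.4, 0.1]
grip_width: 1.002
```

```bash
python3 r.py 433 -152.5 110 0.1 0
```

```text
now [ 480.5 -154.1  108.2] 19.7833 1.002 [ 0.9 -0.4  0.1]
[0.008, -0.013, 0.006, -4.704, -0.663, -0.245]
```

Request:
move_arm:
  series:
    - [0.007, -0.01, 0, -3.5, -0.4, 0, 1]
    - [0.007, -0.013, 0, -4.7, -0.65, 0, 1]
    - [0.007, -0.013, 0, -4.7, -0.65, 0, 1]
    - [0.007, -0.013, 0, -4.7, -0.65, 0, 1]

```text
time_s: 20.12
eef_pos: [433.7, -153.0, 108.3]
ee_rot: [0.001, 0.999, 0.053, 0.001]
force: [-0.2, -0.9, 1.3]
grip_width: 1.0
```

```bash
python3 - <<'E'
from h import *
capture("top")
E
python3 w.py w33; python3 r.py 433 -152.5 0 0.1 0
```

```text
[ 434.3 -153.   107.9]
red (401.5, 53.5) [ 552.9 -188.3    6. ]
yel (318.3, 247.0) [ 432.4 -152.7   12. ]
now [ 434.3 -153.   107.9] 20.2167 0.999 [-0.7 -0.8  0.2]
[0.001, -0.002, 0.006, -0.138, -0.079, 10.786]
```

View pics/w33.png

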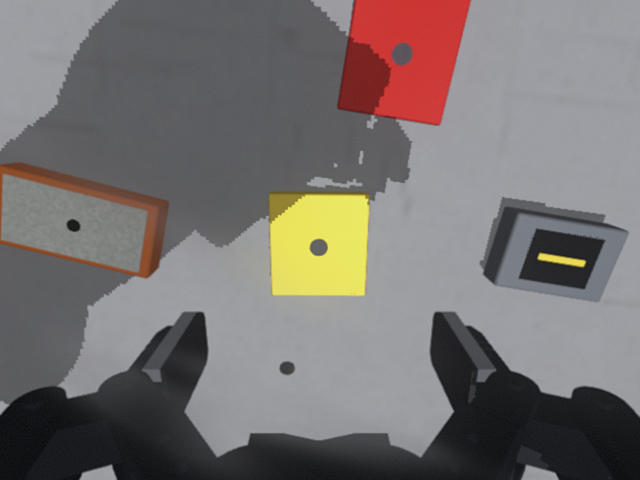

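Request:
move_arm:
  series:
    - [0, 0, 0, -0.15, 0, 4, 1]
    - [0, 0, 0, -0.15, 0, 8, 1]
    - [0, 0, 0, -0.15, 0, 10, 1]
    - [0, 0, 0, -0.15, 0, 10.8, 1]
    - [0, 0, 0, -0.15, 0, 10.9, 1]

```text
time_s: 20.63
eef_pos: [433.1, -153.0, -2.5]
ee_rot: [-0.0, 0.999, 0.053, -0.0]
force: [0.2, 0.2, 0.7]
grip_width: 0.997
```

```bash
python3 w.py w34; python3 r.py 432.5 -152.5 -2 0.1 0
```

```text
[ 433.6 -153.4   -1.3]
yel (318.3, 335.2) [ 432.4 -152.4   12. ]
now [ 433.6 -153.4   -1.3] 20.6833 0.997 [-0.1  0.6 -0.1]
[0.001, -0.001, 0.007, -0.104, -0.101, 0.073]
```

Request:
move_arm:
  series:
    - [0, 0, 0, -0.1, -0.08, 0.07, 0.8]
    - [0, 0, 0, -0.1, -0.08, 0.07, 0.6]
    - [0, 0, 0, -0.1, -0.08, 0.07, 0.4]
    - [0, 0, 0, -0.1, -0.08, 0.07, 0.4]
    - [0, 0, 0, -0.1, -0.08, 0.07, 0.4]

```text
time_s: 21.1
eef_pos: [433.5, -153.1, -0.3]
ee_rot: [0.001, 0.999, 0.053, 0.002]
force: [-1.7, 0.8, 7.6]
grip_width: 0.724
```

```bash
python3 w.py w35; python3 r.py 680 -166 90 0 0
```

```text
[ 4.335e+02 -1.532e+02 -3.000e-01]
yel (317.5, 331.5) [ 433.  -152.2   12. ]
now [ 4.335e+02 -1.532e+02 -3.000e-01] 21.15 0.725 [-1.6  1.7  7.7]
[0.003, -0.004, 0.107, 24.409, 3.93, -8.925]
```

Request:
move_arm:
  series:
    - [0, 0, 0, 0, 0, -3, 0.4]
    - [0, 0, 0, 0, 0, -7, 0.4]
    - [0, 0, 0.05, 3, 0.5, -9, 0.4]
    - [0, 0, 0.1, 7, 1, -9, 0.4]
    - [0, 0, 0.1, 11, 1.7, -9, 0.4]

```text
time_s: 21.57
eef_pos: [546.6, -158.3, 93.7]
ee_rot: [0.003, 1.0, 0.002, 0.005]
force: [-0.2, -1.0, -1.0]
grip_width: 0.727
```

```bash
python3 r.py 679.5 -166.8 85 0 0
```

```text
now [ 546.6 -158.3   93.7] 21.5667 0.727 [-0.2 -1.  -1. ]
[0.005, -0.009, 0.004, 13.28, 0.889, 0.993]
```

Request:
move_arm:
  series:
    - [0.004, -0.009, 0, 4, 0.2, 0.6, 0.4]
    - [0.004, -0.009, 0, 8, 0.5, 0.9, 0.4]
    - [0.004, -0.009, 0, 12, 0.8, 0.9, 0.4]
    - [0.004, -0.009, 0, 13.3, 0.9, 0.9, 0.4]
    - [0.004, -0.009, 0, 13.3, 0.9, 0.9, 0.4]

```text
time_s: 21.98
eef_pos: [682.0, -166.7, 86.2]
ee_rot: [0.001, 1.0, 0.002, 0.001]
force: [-0.9, -0.7, -0.1]
grip_width: 0.727
```

```bash
python3 r.py 679.5 -166.8 37 0 0
```

```text
now [ 682.  -166.7   86.2] 21.9833 0.727 [-0.9 -0.7 -0.1]
[0.002, -0.002, 0.005, -0.259, 0.001, 4.921]
```

Request:
move_arm:
  series:
    - [0, 0, 0, -0.25, 0, 2, 0.4]
    - [0, 0, 0, -0.25, 0, 4, 0.4]
    - [0, 0, 0, -0.25, 0, 4.7, 0.4]
    - [0, 0, 0, -0.25, 0, 5, 0.4]
    - [0, 0, 0, -0.25, 0, 5.15, 0.4]

```text
time_s: 22.4
eef_pos: [679.6, -167.0, 35.8]
ee_rot: [0.001, 1.0, 0.002, 0.002]
force: [-0.7, 1.2, 4.4]
grip_width: 0.725
```

Request:
move_arm:
  series:
    - [0, 0, 0, 0, 0, 0, 1]
    - [0, 0, 0, 0, 0, 0, 1]
    - [0, 0, 0, 0, 0, 0, 1]
    - [0, 0, 0, 0, 0, -3, 1]
    - [0, 0, 0, 0, 0, -7, 1]

```text
time_s: 22.82
eef_pos: [677.8, -166.2, 103.5]
ee_rot: [-0.0, 1.0, 0.002, -0.002]
force: [0.6, -0.4, 0.6]
grip_width: 1.006
```

```bash
python3 w.py w36; python3 - <<'E'
from h import *
t=capture("top");cv2.imwrite("pics/t36.png",cv2.resize(t["frame"][165:315,210:460,::-1],(800,480),interpolation=cv2.INTER_CUBIC))
E
```

```text
[ 681.8 -167.7  115.7]
red (348.0, 402.0) [ 551.3 -188.5    6. ]
yel (320.0, 265.0) [ 664.6 -166.5   12. ]
```

View pics/w36.png

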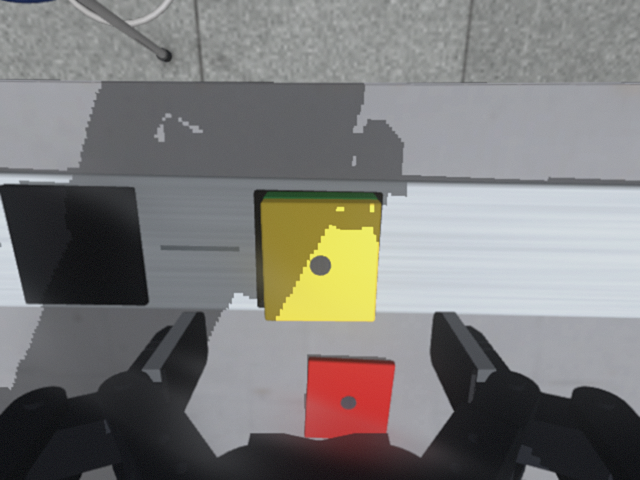

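View pics/t36.png

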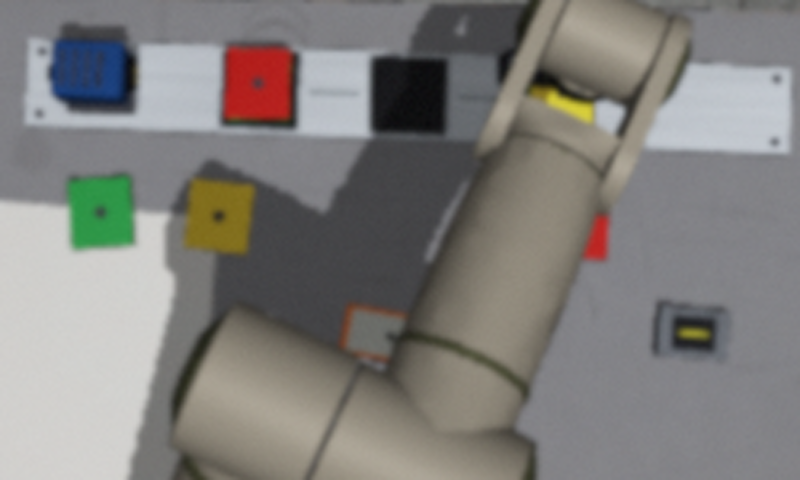

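```bash
cat > r2.py <<'E'
import sys
from h import *
# x y z tilt yawdelta : jaws along world x, tool z=(0,sin,-cos)
def T(tilt,dy=0): return Ro.from_rotvec([0,0,dy])*Ro.from_rotvec([tilt,0,0])*Ro.from_rotvec([0,0,np.pi/2])*Ro.from_quat([1,0,0,0])
if __name__=="__main__":
    a=[float(x) for x in sys.argv[1:]]
    p,R=tool();s=ctrl.sense();print("now",p.round(1),s["time_s"],round(s["grip_width"],3),s["force"].round(1),"j",s["joints"].round(2))
    print(rowto(a[:3],T(*a[3:])))
E
python3 r2.py 432 -302 170 0 0
```

```text
now [ 682.2 -167.9  113.8] 22.9167 1.002 [-0.4  0.2  0.9] j [-0.41  0.8   1.03 -0.    1.3   1.16]
[0.018, -0.006, -1.566, -25.0, 13.336, -5.884]
```

Request:
move_arm:
  series:
    - [0, 0, -0.12, -2, 1, -2, 1]
    - [0, 0, -0.24, -5, 2.5, -4, 1]
    - [0, 0, -0.36, -8, 4, -5.5, 1]
    - [0, 0, -0.48, -11, 6, -5.8, 1]
    - [0, 0, -0.6, -14, 8, -5.8, 1]

```text
time_s: 23.33
eef_pos: [541.0, -248.9, 172.5]
ee_rot: [0.008, 0.954, 0.301, 0.007]
force: [0.4, -0.8, 0.6]
grip_width: 1.004
```

```bash
python3 r2.py 432 -302 170 0 0
```

```text
now [ 541.  -248.9  172.5] 23.3333 1.004 [ 0.4 -0.8  0.6] j [-0.63  0.5   1.38  0.    1.24  0.33]
[0.022, 0.001, -0.959, -11.974, -1.905, 0.11]
```

Request:
move_arm:
  series:
    - [0, 0, -0.12, -4, -0.5, 0, 1]
    - [0, 0, -0.24, -8, -1, 0, 1]
    - [0, 0, -0.36, -11, -1.6, 0, 1]
    - [0, 0, -0.48, -12, -1.9, 0, 1]
    - [0, 0, -0.6, -12, -1.9, 0, 1]

```text
time_s: 23.75
eef_pos: [429.8, -303.5, 172.0]
ee_rot: [0.01, 0.821, 0.571, 0.004]
force: [0.2, 0.3, 0.5]
grip_width: 1.001
```

```bash
python3 r2.py 432 -302 170 0 0
```

```text
now [ 429.8 -303.5  172. ] 23.75 1.001 [0.2 0.3 0.5] j [-0.84  0.36  1.6   0.01  1.17 -0.49]
[0.021, 0.008, -0.356, 0.222, 0.15, 0.203]
```

Request:
move_arm:
  series:
    - [0.02, 0.008, -0.12, 0.2, 0.15, 0.2, 1]
    - [0.02, 0.008, -0.24, 0.2, 0.15, 0.2, 1]
    - [0.02, 0.008, -0.355, 0.2, 0.15, 0.2, 1]
    - [0.02, 0.008, -0.355, 0.2, 0.15, 0.2, 1]

```text
time_s: 24.08
eef_pos: [432.1, -302.4, 170.6]
ee_rot: [0.001, 0.706, 0.708, 0.0]
force: [-0.3, -0.1, 0.5]
grip_width: 1.001
```

```bash
python3 - <<'E'
from h import *
for i in range(2): c=capture("wrist")
print(tool()[0].round(1));cv2.imwrite("pics/w37.png",c["frame"][:,:,::-1])
import pickle;pickle.dump(c,open("c37.pkl","wb"))
h=cv2.cvtColor(c["frame"],cv2.COLOR_RGB2HSV);m=cv2.inRange(h,(22,120,60),(34,255,255))
for k in cv2.findContours(m,0,1)[0]:
    if cv2.contourArea(k)>60: 
        r=cv2.minAreaRect(k);print(r,onz(c,r[0],20).round(1))
        W=np.array([onz(c,p,20)[:2] for p in cv2.boxPoints(r)]);print(W.round(1).tolist())
E
python3 r2.py 432 -302 170 0 0
```

```text
[ 432.  -302.3  170.4]
((332.38525390625, 227.4911651611328), (6.51920223236084, 37.427894592285156), 4.39870548248291) [ 443.8 -306.2   20. ]
[[440.2, -321.6], [442.3, -290.9], [447.4, -291.3], [445.4, -322.0]]
now [ 432.  -302.3  170.4] 24.1833 1.001 [-0.3  0.4 -0.6] j [-0.83  0.37  1.58  0.    1.19 -0.83]
[0.001, 0.001, -0.005, 0.028, -0.001, 0.042]
```

View pics/w37.png

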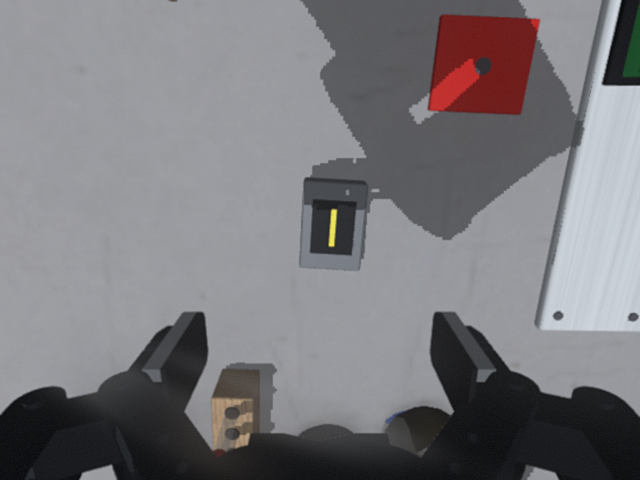

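```bash
python3 - <<'E'
from h import *
t=capture("top");print(onz(t,(426.75,269.3),20).round(1), "tubes",onz(t,(487,297),95).round(1))
E
python3 r2.py 444 -290 90 -0.5 -0.068
```

```text
[ 441.8 -306.2   20. ] tubes [ 359.7 -482.5   95. ]
now [ 432.  -302.3  170.3] 24.2333 0.998 [0.4 0.7 0.1] j [-0.83  0.37  1.58  0.    1.19 -0.83]
[0.017, -0.499, 0.062, 1.236, 1.185, 8.033]
```

Request:
move_arm:
  series:
    - [0, -0.12, 0.02, 0.5, 0.5, 1.5, 1]
    - [0, -0.24, 0.04, 1, 1, 3, 1]
    - [0.01, -0.36, 0.06, 1.2, 1.2, 5, 1]
    - [0.017, -0.48, 0.062, 1.2, 1.2, 7, 1]
    - [0.017, -0.5, 0.062, 1.2, 1.2, 8, 1]

```text
time_s: 24.65
eef_pos: [444.6, -289.0, 89.5]
ee_rot: [0.171, 0.708, 0.661, -0.182]
force: [-0.0, -0.8, -0.2]
grip_width: 0.999
```

```bash
python3 r2.py 443 -307 25 -0.5 -0.068; python3 - <<'E'
from h import *
c=capture("wrist");c=capture("wrist");cv2.imwrite("pics/w38.png",c["frame"][:,:,::-1])
E
```

```text
now [ 444.6 -289.    89.5] 24.65 0.999 [-0.  -0.8 -0.2] j [-0.6   0.44  1.83 -0.68  0.72 -0.04]
[0.002, 0.004, -0.001, 1.531, -0.048, 6.521]
```

View pics/w38.png

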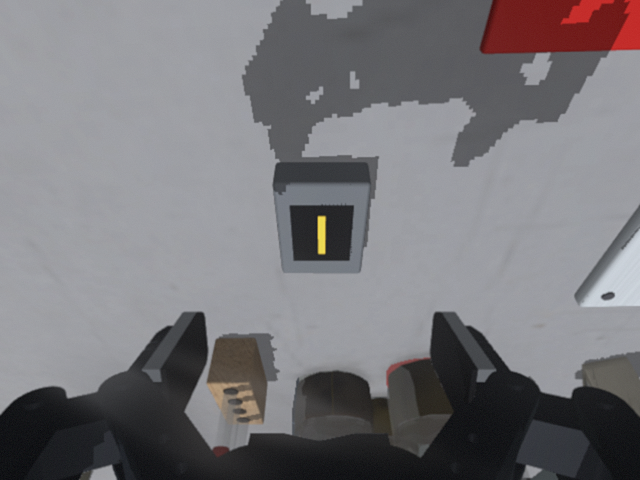

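```bash
python3 r2.py 443.2 -309.5 6 -0.5 -0.068
```

```text
now [ 443.3 -288.2   87.8] 24.75 0.999 [-0.  -0.7  0.2] j [-0.6   0.44  1.83 -0.67  0.73 -0.05]
[-0.003, -0.002, 0.002, 2.039, 0.17, 8.202]
```

Request:
move_arm:
  series:
    - [0, 0, 0, 1, 0.1, 3.5, 1]
    - [0, 0, 0, 1.7, 0.15, 6, 1]
    - [0, 0, 0, 2, 0.17, 7.5, 1]
    - [0, 0, 0, 2, 0.17, 8.1, 1]
    - [0, 0, 0, 2, 0.17, 8.2, 1]

```text
time_s: 25.17
eef_pos: [443.1, -311.0, 6.5]
ee_rot: [0.167, 0.709, 0.661, -0.181]
force: [0.1, -0.3, 0.5]
grip_width: 1.001
```

```bash
python3 r2.py 443.2 -309.5 5 -0.5 -0.068; python3 - <<'E'
from h import *
c=capture("wrist");cv2.imwrite("pics/w39.png",c["frame"][:,:,::-1])
E
```

```text
now [ 443.1 -311.     6.5] 25.1667 1.001 [ 0.1 -0.3  0.5] j [-0.64  0.61  1.84 -0.83  0.58  0.12]
[-0.004, -0.002, -0.001, 0.205, -0.003, 0.056]
```

View pics/w39.png

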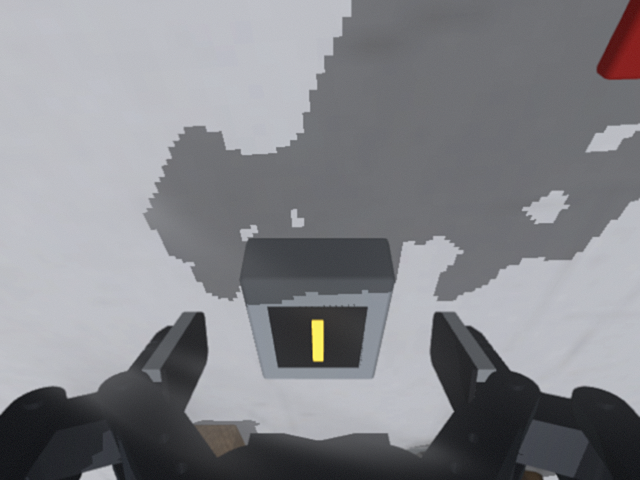

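Close on it.

Request:
move_arm:
  series:
    - [0, 0, 0, 0.15, 0, 0.05, 0.8]
    - [0, 0, 0, 0.15, 0, 0.05, 0.6]
    - [0, 0, 0, 0.15, 0, 0.05, 0.4]
    - [0, 0, 0, 0.15, 0, 0.05, 0.3]
    - [0, 0, 0, 0.15, 0, 0.05, 0.3]
  grip_force: 70

```text
time_s: 25.63
eef_pos: [444.1, -310.0, 7.4]
ee_rot: [0.168, 0.709, 0.661, -0.181]
force: [0.3, 2.6, 7.2]
grip_width: 0.563
```

```bash
python3 - <<'E'
from h import *
c=capture("wrist");cv2.imwrite("pics/w40.png",c["frame"][:,:,::-1])
print(ctrl.sense()["grip_width"],ctrl.sense()["force"])
E
python3 r2.py 560 -150 180 0 0
```

```text
0.564553879283735 [-1.22421713  3.31921487  7.53108466]
now [ 444.1 -310.     7.4] 25.6833 0.565 [-1.2  3.3  7.5] j [-0.63  0.61  1.84 -0.83  0.58  0.12]
[-0.018, 0.5, -0.068, 6.438, 10.43, -23.196]
```

View pics/w40.png

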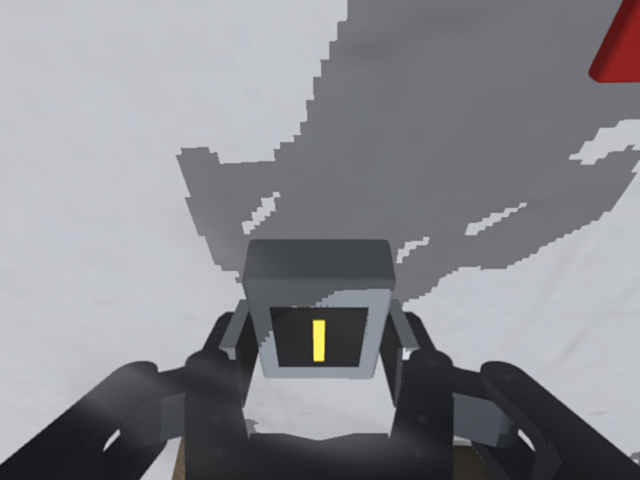

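```bash
python3 - <<'E'
from h import *
c=capture("wrist");p,R=tool()
h=cv2.cvtColor(c["frame"],cv2.COLOR_RGB2HSV);m=cv2.inRange(h,(22,120,60),(34,255,255))
k=max(cv2.findContours(m,0,1)[0],key=cv2.contourArea);r=cv2.minAreaRect(k);X=onz(c,r[0],20);print(r,X.round(1))
C=X-[0,0,10];d=R.inv().apply(C-p);print("centre in tool",d.round(1), "plate normal in tool",R.inv().apply([0,0,1]).round(3))
E
python3 r2.py 444 -310 150 -0.5 -0.068
```

```text
((318.93389892578125, 339.98858642578125), (42.22222137451172, 12.916579246520996), 88.49256896972656) [ 445.  -309.6   20. ]
centre in tool [-0.8  0.8 -2.5] plate normal in tool [-0.479 -0.001 -0.878]
now [ 444.1 -310.     7.4] 25.7333 0.563 [-1.4  2.9  7. ] j [-0.63  0.61  1.84 -0.83  0.58  0.12]
[-0.002, 0.0, -0.001, -6.837, -0.025, -12.515]
```

Request:
move_arm:
  series:
    - [0, 0, 0, -0.7, 0, -1.3, 0.3]
    - [0, 0, 0, -2, 0, -3.7, 0.3]
    - [0, 0, 0, -3.8, 0, -7, 0.3]
    - [0, 0, 0, -5.5, 0, -10, 0.3]
    - [0, 0, 0, -6.8, 0, -12.5, 0.3]

```text
time_s: 26.15
eef_pos: [444.6, -309.6, 152.7]
ee_rot: [0.169, 0.708, 0.661, -0.181]
force: [0.5, -0.7, -1.3]
grip_width: 0.562
```

```bash
python3 - <<'E'
from h import *
c=capture("wrist");cv2.imwrite("pics/w41.png",c["frame"][:,:,::-1])
E
python3 r2.py 560 -150 200 0.2 0
```

```text
now [ 446.4 -310.8  157.9] 26.2 0.562 [ 3.7 -1.8  4.6] j [-0.63  0.35  1.74 -0.57  0.84 -0.22]
[-0.003, 0.705, -0.07, 12.717, 10.264, -11.751]
```

View pics/w41.png

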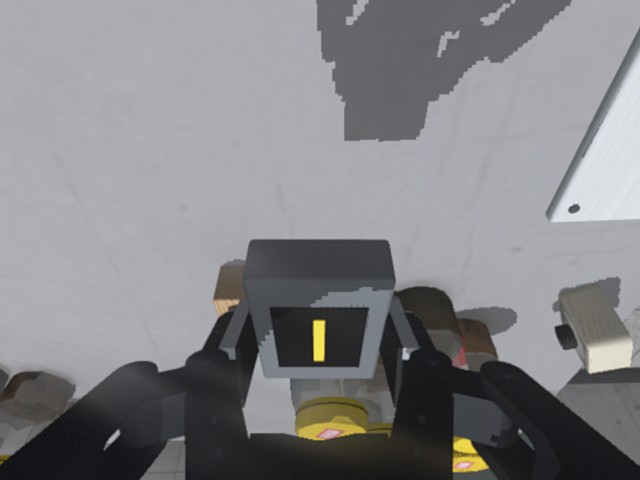

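Request:
move_arm:
  series:
    - [0, 0.12, 0, 2, 1.5, -2, 0.3]
    - [0, 0.24, -0.02, 4.5, 3.5, -4, 0.3]
    - [0, 0.36, -0.04, 7, 5.5, -6.5, 0.3]
    - [0, 0.48, -0.06, 9.5, 7.5, -9, 0.3]
    - [0, 0.6, -0.06, 12, 9.5, -11, 0.3]

```text
time_s: 26.62
eef_pos: [553.2, -157.3, 199.2]
ee_rot: [-0.035, 0.709, 0.704, 0.035]
force: [0.7, -0.2, -1.2]
grip_width: 0.564
```

```bash
python3 r2.py 640 0 200 0.7 0
```

```text
now [ 553.2 -157.3  199.2] 26.6167 0.564 [ 0.7 -0.2 -1.2] j [-0.52  0.47  1.37  0.09  1.36 -0.53]
[0.002, 0.6, -0.007, 15.721, 8.559, 1.484]
```

Request:
move_arm:
  series:
    - [0, 0.12, 0, 3, 1.7, 0.3, 0.3]
    - [0, 0.24, 0, 6, 3.4, 0.6, 0.3]
    - [0, 0.36, 0, 9, 5.1, 0.9, 0.3]
    - [0, 0.48, 0, 12, 6.8, 1.2, 0.3]
    - [0, 0.6, 0, 15, 8.5, 1.4, 0.3]

```text
time_s: 27.03
eef_pos: [640.1, -6.0, 200.7]
ee_rot: [-0.243, 0.666, 0.661, 0.245]
force: [0.8, 0.2, -1.8]
grip_width: 0.556
```

```bash
python3 r2.py 680 120 175 1.0708 0
```

```text
now [640.1  -6.  200.7] 27.0333 0.556 [ 0.8  0.2 -1.8] j [-0.44  0.69  1.16  0.63  1.63 -0.5 ]
[0.006, 0.366, -0.005, 7.953, 3.893, 10.139]
```

Request:
move_arm:
  series:
    - [0, 0.12, 0, 2, 1, 2.5, 0.3]
    - [0, 0.24, 0, 4, 2, 5, 0.3]
    - [0.006, 0.36, 0, 6, 3, 7.5, 0.3]
    - [0.006, 0.366, -0.005, 8, 3.9, 10, 0.3]
    - [0.006, 0.366, -0.005, 8, 3.9, 10, 0.3]

```text
time_s: 27.45
eef_pos: [679.3, 124.5, 173.4]
ee_rot: [-0.364, 0.607, 0.608, 0.359]
force: [0.0, -0.3, -1.6]
grip_width: 0.562
```

```bash
python3 r2.py 680 135 130 1.0708 0;  python3 - <<'E'
from h import *
for i in range(2): c=capture("wrist")
cv2.imwrite("pics/w42.png",c["frame"][:,:,::-1])
s=capture("scene");cv2.imwrite("pics/s42.png",cv2.resize(s["frame"][130:290,170:370,::-1],(750,600),interpolation=cv2.INTER_CUBIC))
E
python3 r2.py 680 135 130 1.0708 0
```

```text
now [679.3 124.5 173.4] 27.45 0.562 [ 0.  -0.3 -1.6] j [-0.32  0.85  1.13  0.99  1.63 -0.51]
[-0.007, -0.003, -0.002, -3.308, 0.095, 2.994]
now [680.  119.4 176.6] 27.6 0.563 [-0.1 -0.2 -1.3] j [-0.32  0.85  1.13  0.99  1.64 -0.51]
[-0.001, 0.001, 0.001, -3.342, -0.002, 3.602]
```

View pics/w42.png

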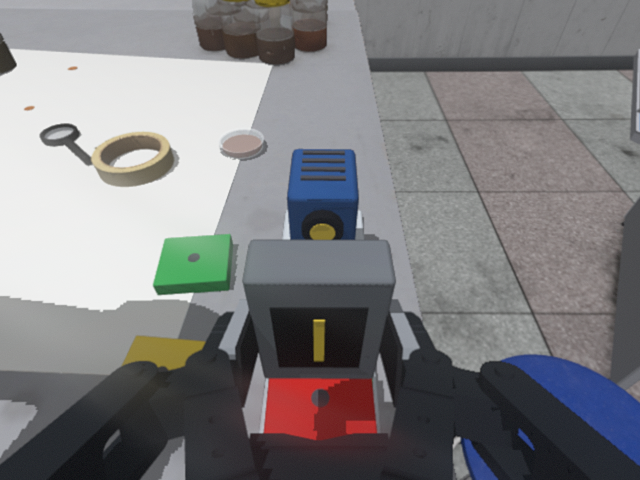

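View pics/s42.png

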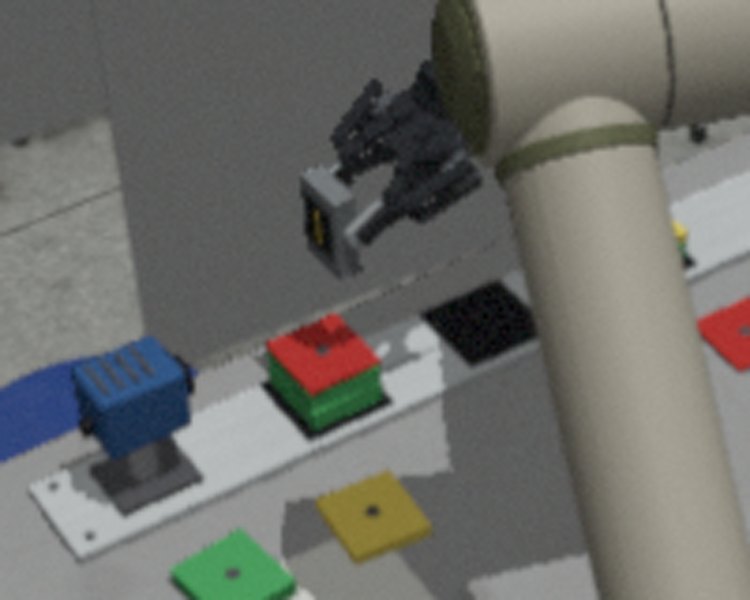

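```bash
python3 r2.py 679.3 137.5 105 1.0708 0;python3 r2.py 679.3 137.5 93 1.0708 0
```

```text
now [680.  119.4 176.6] 27.6 0.563 [-0.1 -0.2 -1.3] j [-0.32  0.85  1.13  0.99  1.64 -0.51]
[-0.001, 0.001, 0.001, -5.416, -0.073, 5.021]
now [680.  119.4 176.6] 27.6 0.563 [-0.1 -0.2 -1.3] j [-0.32  0.85  1.13  0.99  1.64 -0.51]
[-0.001, 0.001, 0.001, -6.468, -0.074, 5.597]
```

Request:
move_arm:
  series:
    - [0, 0, 0, -1, 0, 2.5, 0.3]
    - [0, 0, 0, -3, -0.05, 3.7, 0.3]
    - [0, 0, 0, -4.8, -0.07, 4.7, 0.3]
    - [0, 0, 0, -5.4, -0.07, 5, 0.3]
    - [0, 0, 0, -5.4, -0.07, 5, 0.3]

```text
time_s: 28.02
eef_pos: [679.1, 136.4, 104.4]
ee_rot: [-0.361, 0.609, 0.608, 0.36]
force: [-0.2, -0.5, -1.1]
grip_width: 0.565
```

```bash
python3 - <<'E'
from h import *
c=capture("wrist")
E
python3 r2.py 679.3 137.5 94 1.0708 0
```

```text
now [679.6 136.5 105.9] 28.0667 0.565 [ 0.2  0.5 -2. ] j [-0.3   0.93  1.17  1.    1.55 -0.6 ]
[0.001, 0.001, 0.001, -0.994, -0.033, 0.662]
```

Request:
move_arm:
  series:
    - [0, 0, 0, -0.25, 0, 0.25, 0.3]
    - [0, 0, 0, -0.5, 0, 0.38, 0.3]
    - [0, 0, 0, -0.7, 0, 0.5, 0.3]
    - [0, 0, 0, -0.8, 0, 0.55, 0.3]
    - [0, 0, 0, -0.88, 0, 0.6, 0.3]

```text
time_s: 28.48
eef_pos: [679.7, 137.4, 95.4]
ee_rot: [-0.36, 0.608, 0.608, 0.361]
force: [0.1, 0.3, -1.0]
grip_width: 0.569
```

Request:
move_arm:
  series:
    - [0, 0, 0, -0.1, 0, 0.05, 0.3]
    - [0, 0, 0, -0.17, 0, 0.09, 0.3]
    - [0, 0, 0, -0.2, 0, 0.1, 0.3]

```text
time_s: 28.73
eef_pos: [679.7, 137.4, 93.1]
ee_rot: [-0.36, 0.608, 0.608, 0.361]
force: [0.0, 0.0, -1.1]
grip_width: 0.563
```

Request:
move_arm:
  series:
    - [0, 0, 0, -0.1, 0, 0.05, 0.3]
    - [0, 0, 0, -0.17, 0, 0.09, 0.3]
    - [0, 0, 0, -0.2, 0, 0.1, 0.3]

```text
time_s: 28.98
eef_pos: [679.8, 137.4, 92.9]
ee_rot: [-0.361, 0.607, 0.609, 0.362]
force: [-4.9, -1.6, 10.4]
grip_width: 0.563
```

```bash
python3 - <<'E'
from h import *
c=capture("wrist")
cv2.imwrite("pics/w43.png",c["frame"][:,:,::-1])
E
python3 r2.py 679.3 137.5 94 1.0708 0
```

```text
now [679.8 137.4  92.9] 29.0333 0.563 [-4.2 -2.1  9.7] j [-0.3   0.95  1.17  1.    1.54 -0.62]
[0.0, -0.002, 0.003, 0.102, -0.047, -0.042]
```

View pics/w43.png

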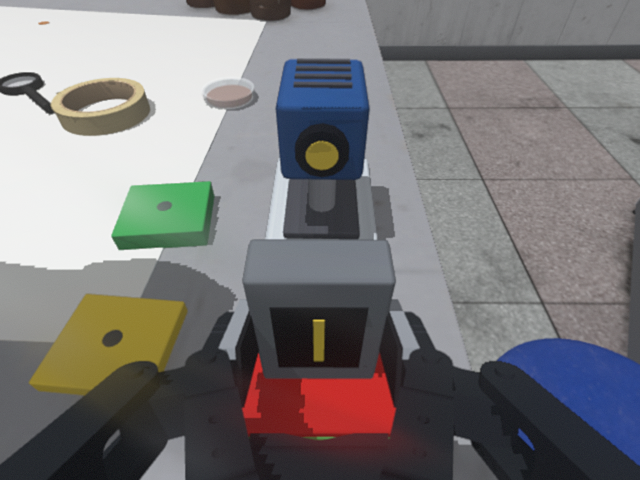

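Request:
move_arm:
  series:
    - [0, 0, 0, 0.05, 0, -0.02, 0.62]
    - [0, 0, 0, 0.05, 0, -0.02, 0.7]
    - [0, 0, 0, 0.05, 0, -0.02, 0.8]
    - [0, 0, 0, 0.05, 0, -0.02, 0.9]
    - [0, 0, 0, 0.05, 0, -0.02, 1]

```text
time_s: 29.45
eef_pos: [679.7, 137.5, 93.3]
ee_rot: [-0.361, 0.607, 0.609, 0.362]
force: [0.1, -0.1, 0.2]
grip_width: 0.996
```

Request:
move_arm:
  series:
    - [0, 0, 0, 0, 0, -1, 1]
    - [0, 0, 0, 0, 0, -3, 1]
    - [0, 0, 0, 0, 0, -6, 1]
    - [0, 0, 0, 0, 0, -9, 1]
    - [0, 0, 0, 0, 0, -10, 1]

```text
time_s: 29.87
eef_pos: [680.5, 45.5, 143.4]
ee_rot: [-0.359, 0.608, 0.609, 0.363]
force: [0.6, -1.2, -0.3]
grip_width: 1.0
```

```bash
python3 - <<'E'
from h import *
c=capture("wrist");c=capture("wrist")
cv2.imwrite("pics/w44.png",c["frame"][:,:,::-1])
import pickle;pickle.dump(c,open("c44.pkl","wb"))
s=capture("scene");cv2.imwrite("pics/s44.png",cv2.resize(s["frame"][130:290,170:370,::-1],(750,600),interpolation=cv2.INTER_CUBIC))
t=capture("top");cv2.imwrite("pics/t44.png",cv2.resize(t["frame"][165:315,210:460,::-1],(800,480),interpolation=cv2.INTER_CUBIC))
E
```

```text
(no output)
```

View pics/w44.png

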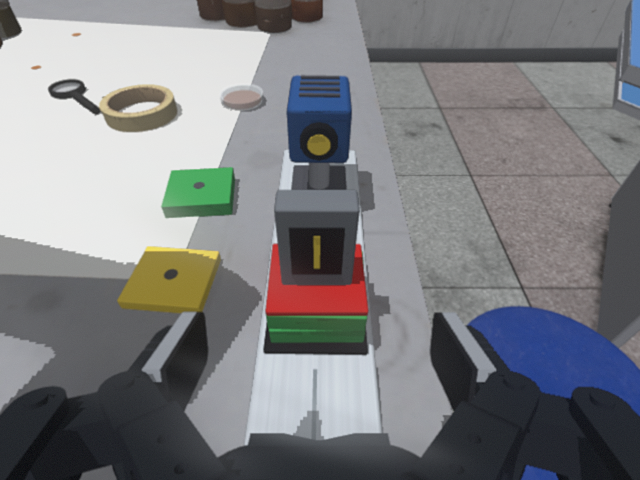

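View pics/t44.png

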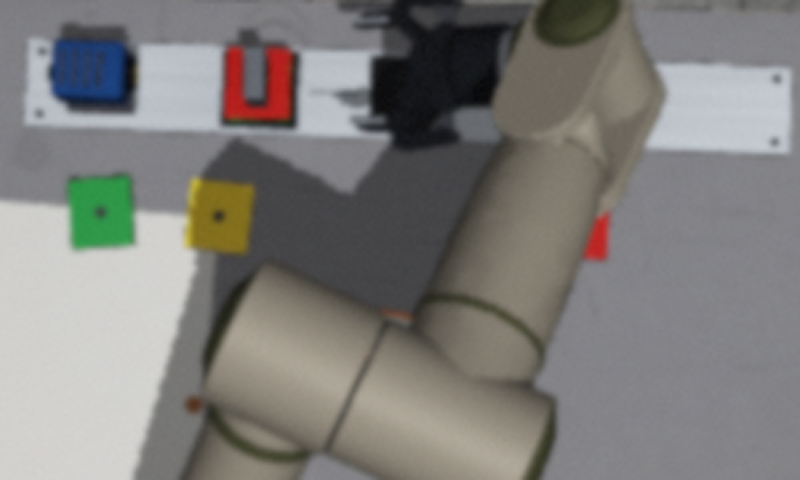

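View pics/s44.png

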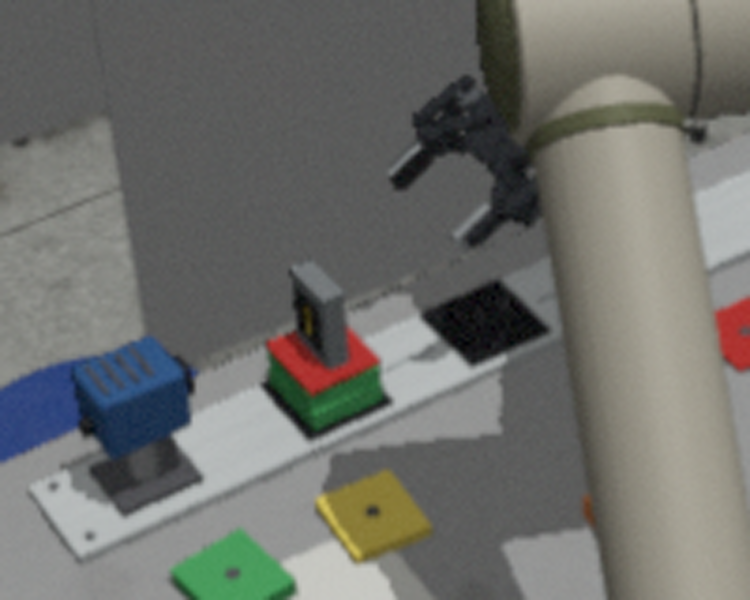

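```bash
python3 - <<'E'
from h import *
import pickle
c=pickle.load(open("c44.pkl","rb"))
h=cv2.cvtColor(c["frame"],cv2.COLOR_RGB2HSV);m=cv2.inRange(h,(20,100,50),(34,255,255));m[:200]=0;m[290:]=0;m[:,:290]=0;m[:,340:]=0
k=max(cv2.findContours(m,0,1)[0],key=cv2.contourArea);r=cv2.minAreaRect(k);o,d=ray(c,r[0])
for y in (123,125,127): print(y,(o+d*(y-o[1])/d[1]).round(1))
m=cv2.inRange(h,(20,100,50),(34,255,255));m[165:]=0;m[:130]=0;m[:,:300]=0;m[:,340:]=0
k=max(cv2.findContours(m,0,1)[0],key=cv2.contourArea);r=cv2.fitEllipse(k);o,d=ray(c,r[0])
for y in (248,250,252): print(y,(o+d*(y-o[1])/d[1]).round(1))
E
python3 r2.py 520 60 200 0 0
```

```text
123 [680.4 123.   99.7]
125 [680.4 125.   97.5]
127 [680.4 127.   95.3]
248 [681.9 248.   99.3]
250 [681.9 250.   98. ]
252 [681.9 252.   96.8]
now [679.4  50.3 140.4] 30.0667 0.998 [-0.4  0.6  0.2] j [-0.42  0.92  1.09  0.94  1.69 -0.59]
[0.001, -1.073, 0.002, 5.731, -15.933, -1.985]
```

```bash
python3 r2.py 440 -30 200 0 0
```

```text
now [679.4  50.3 140.4] 30.0667 0.998 [-0.4  0.6  0.2] j [-0.42  0.92  1.09  0.94  1.69 -0.59]
[0.001, -1.073, 0.002, 1.45, -23.945, -9.89]
```

Request:
move_arm:
  series:
    - [0, -0.12, 0, 0.3, -3.5, -2, 1]
    - [0, -0.24, 0, 0.6, -7, -4, 1]
    - [0, -0.36, 0, 0.9, -10.5, -6, 1]
    - [0, -0.48, 0, 1.2, -14, -8, 1]
    - [0, -0.6, 0, 1.4, -17.5, -9, 1]

```text
time_s: 30.48
eef_pos: [502.9, -22.9, 196.0]
ee_rot: [-0.163, 0.687, 0.689, 0.164]
force: [0.3, -0.5, 0.6]
grip_width: 1.001
```

```bash
python3 r2.py 440 -30 200 0 0
```

```text
now [502.9 -22.9 196. ] 30.4833 1.001 [ 0.3 -0.5  0.6] j [-0.49  0.36  1.6   0.41  1.43 -0.61]
[0.002, -0.467, 0.003, -0.435, -6.292, -0.688]
```

Request:
move_arm:
  series:
    - [0, -0.12, 0, -0.2, -3, -0.6, 1]
    - [0, -0.24, 0, -0.4, -6, -0.7, 1]
    - [0, -0.36, 0, -0.4, -6.3, -0.7, 1]
    - [0, -0.47, 0, -0.4, -6.3, -0.7, 1]
    - [0, -0.47, 0, -0.4, -6.3, -0.7, 1]

```text
time_s: 30.9
eef_pos: [439.2, -26.8, 200.4]
ee_rot: [0.004, 0.704, 0.71, -0.001]
force: [1.6, -0.2, 1.0]
grip_width: 0.999
```

```bash
cat > scr.py <<'E'
import sys,pickle
from h import *
for i in range(2): c=capture("wrist")
cv2.imwrite(f"pics/{sys.argv[1]}.png",c["frame"][:,:,::-1]);pickle.dump(c,open("c_scr.pkl","wb"));print(tool()[0].round(1))
E
python3 scr.py w45; python3 r2.py 440 -30 200 0 0
```

```text
[439.7 -28.2 199.8]
now [439.7 -28.2 199.8] 31.0 1.001 [ 0.5 -0.1 -0.1] j [-0.33  0.16  1.78  0.    1.2  -0.34]
[0.002, 0.0, 0.005, -0.184, 0.028, -0.019]
```

View pics/w45.png

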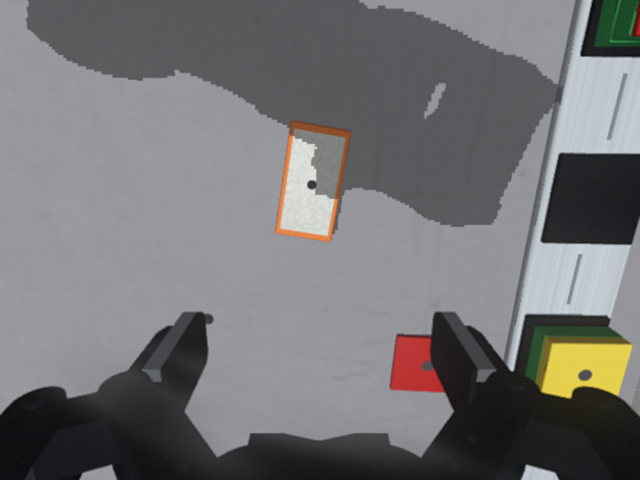

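```bash
python3 - <<'E'
from h import *
import pickle
c=pickle.load(open("c_scr.pkl","rb"))
P=np.array([onz(c,u,20) for u in [(312,184.5),(276,233),(331,240),(348,138),(290,131)]]);print(P.round(1).tolist(),P[1:].mean(0).round(1))
d=(P[4]-P[1]+P[3]-P[2]);print(np.arctan2(d[0],d[1]), np.linalg.norm(P[4]-P[1]),np.linalg.norm(P[2]-P[1]))
E
python3 r2.py 434 -20 110 0.6 -0.13
```

```text
[[434.7, -1.9, 20.0], [403.3, -44.8, 20.0], [451.6, -50.9, 20.0], [463.9, 36.1, 20.0], [416.9, 41.2, 20.0]] [433.9  -4.6  20. ]
0.14836244977788837 87.0447735944257 48.714331754823654
now [439.7 -28.2 199.8] 31.0 1.001 [ 0.5 -0.1 -0.1] j [-0.33  0.16  1.78  0.    1.2  -0.34]
[-0.039, 0.599, 0.132, 0.822, -0.581, 8.98]
```

```bash
python3 r2.py 434 -40 110 0.75 -0.14
```

```text
now [439.7 -28.2 199.8] 31.0 1.001 [ 0.5 -0.1 -0.1] j [-0.33  0.16  1.78  0.    1.2  -0.34]
[-0.053, 0.749, 0.139, -1.178, -0.592, 8.98]
```

Request:
move_arm:
  series:
    - [0, 0.12, 0.02, -0.3, -0.1, 1.5, 1]
    - [-0.01, 0.24, 0.04, -0.6, -0.2, 3, 1]
    - [-0.02, 0.36, 0.06, -0.9, -0.4, 4.5, 1]
    - [-0.03, 0.48, 0.08, -1.1, -0.5, 6.5, 1]
    - [-0.04, 0.6, 0.11, -1.2, -0.6, 8, 1]

```text
time_s: 31.42
eef_pos: [434.4, -41.1, 119.1]
ee_rot: [-0.196, 0.711, 0.636, 0.227]
force: [0.0, -0.3, 0.1]
grip_width: 1.004
```

```bash
python3 r2.py 434 -50 80 0.75 -0.14
```

```text
now [434.4 -41.1 119.1] 31.4167 1.004 [ 0.  -0.3  0.1] j [-0.68  0.37  1.89  0.53  1.28 -0.83]
[-0.009, 0.141, 0.027, -2.963, 0.023, 2.696]
```

Request:
move_arm:
  series:
    - [-0.009, 0.12, 0.027, -1, 0, 1, 1]
    - [-0.009, 0.14, 0.027, -2, 0, 2, 1]
    - [-0.009, 0.14, 0.027, -3, 0, 2.7, 1]
    - [-0.009, 0.14, 0.027, -3, 0, 2.7, 1]

```text
time_s: 31.75
eef_pos: [433.3, -51.1, 77.6]
ee_rot: [-0.242, 0.703, 0.608, 0.277]
force: [-0.9, 0.4, -0.4]
grip_width: 0.997
```

```bash
python3 scr.py w46; python3 r2.py 434.5 0 8 0.75 -0.14
```

```text
[433.9 -50.5  79.7]
now [433.9 -50.5  79.7] 31.85 1.001 [-0.2  0.5  0.2] j [-0.75  0.5   1.9   0.62  1.29 -0.96]
[0.001, -0.001, -0.001, -1.233, -0.652, 8.658]
```

View pics/w46.png

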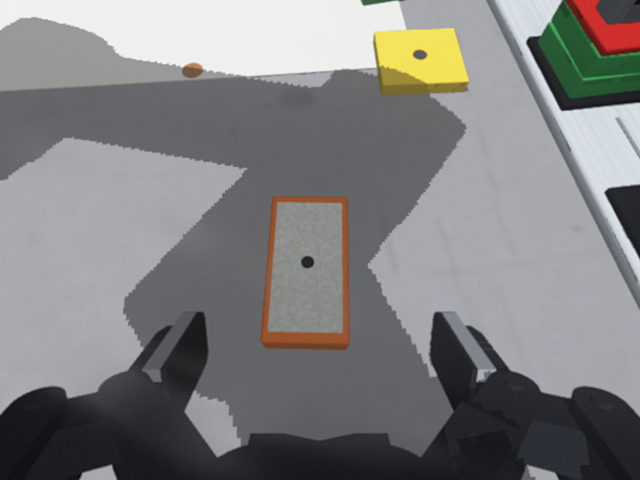

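```bash
python3 - <<'E'
from h import *
import pickle
c=pickle.load(open("c_scr.pkl","rb"))
P=np.array([onz(c,u,20) for u in [(307.5,262),(262,333),(349,333),(348,198.5),(273,198)]]);print(P.round(1).tolist(),P[1:].mean(0).round(1))
d=(P[4]-P[1]+P[3]-P[2]);print(np.arctan2(d[0],d[1]), np.linalg.norm(P[4]-P[1]),np.linalg.norm(P[2]-P[1]))
E
```

```text
[[434.4, -0.6, 20.0], [403.6, -39.7, 20.0], [451.9, -46.6, 20.0], [466.7, 40.6, 20.0], [417.7, 48.0, 20.0]] [435.    0.6  20. ]
0.16423132739481358 88.8170752035476 48.843712524090385
```

```bash
python3 r2.py 434.5 1.5 8 0.75 -0.155
```

```text
now [433.9 -50.5  79.7] 31.85 1.001 [-0.2  0.5  0.2] j [-0.75  0.5   1.9   0.62  1.29 -0.96]
[-0.009, -0.001, 0.01, -1.125, -0.673, 8.76]
```

Request:
move_arm:
  series:
    - [0, 0, 0, -0.5, -0.3, 3, 1]
    - [-0.009, 0, 0.01, -1, -0.6, 6, 1]
    - [-0.009, 0, 0.01, -1.1, -0.67, 8, 1]
    - [-0.009, 0, 0.01, -1.1, -0.67, 8.6, 1]
    - [-0.009, 0, 0.01, -1.1, -0.67, 8.7, 1]

```text
time_s: 32.27
eef_pos: [434.7, 2.0, 8.9]
ee_rot: [-0.239, 0.706, 0.605, 0.279]
force: [0.0, 0.4, -0.1]
grip_width: 1.001
```

```bash
python3 scr.py w47; python3 r2.py 434.5 1.5 8 0.75 -0.155
```

```text
[435.3   0.6   9.6]
now [435.3   0.6   9.6] 32.3667 1.001 [ 0.2 -0.5  1. ] j [-0.66  0.62  1.98  0.74  1.1  -1.04]
[0.001, -0.001, 0.002, -0.053, -0.094, 0.165]
```

View pics/w47.png

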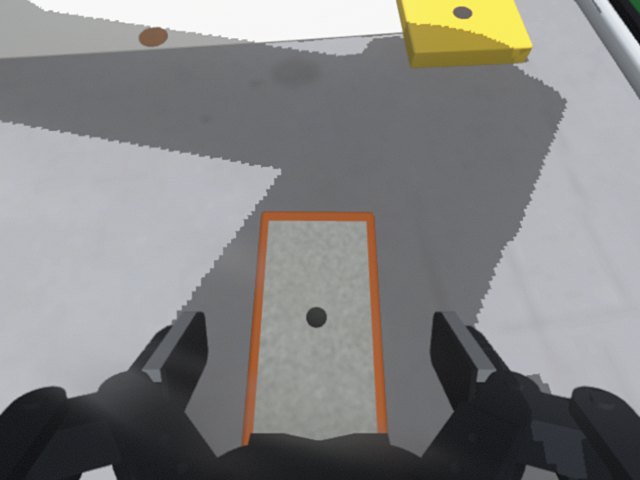

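Request:
move_arm:
  series:
    - [0, 0, 0, -0.05, -0.08, 0.15, 0.8]
    - [0, 0, 0, -0.05, -0.08, 0.17, 0.6]
    - [0, 0, 0, -0.05, -0.08, 0.17, 0.4]
    - [0, 0, 0, -0.05, -0.08, 0.17, 0.3]
    - [0, 0, 0, -0.05, -0.08, 0.17, 0.3]

```text
time_s: 32.78
eef_pos: [435.1, 1.0, 8.8]
ee_rot: [-0.237, 0.706, 0.605, 0.28]
force: [-1.3, -2.3, 7.8]
grip_width: 0.565
```

```bash
python3 scr.py w48; python3 - <<'E'
from h import *
import pickle
c=pickle.load(open("c_scr.pkl","rb"));p,R=tool()
g=cv2.cvtColor(c["frame"],cv2.COLOR_RGB2GRAY);m=cv2.inRange(g,0,75);m[:270]=0;m[360:]=0;m[:,:290]=0;m[:,345:]=0
k=max(cv2.findContours(m,0,1)[0],key=cv2.contourArea);u,_=cv2.minEnclosingCircle(k);X=onz(c,u,20);print(u,X.round(1),R.inv().apply(X-[0,0,10]-p).round(1))
E
python3 r2.py 434.5 0 160 0.75 -0.155
```

```text
[435.1   1.    8.8]
(318.5983581542969, 314.46722412109375) [ 4.354e+02 -3.000e-01  2.000e+01] [-0.1  0.5 -1.7]
now [435.1   1.    8.8] 32.8833 0.569 [-1.8 -2.6  8.4] j [-0.66  0.63  1.98  0.74  1.09 -1.05]
[0.002, -0.001, 0.002, 10.238, 0.006, -11.125]
```

View pics/w48.png

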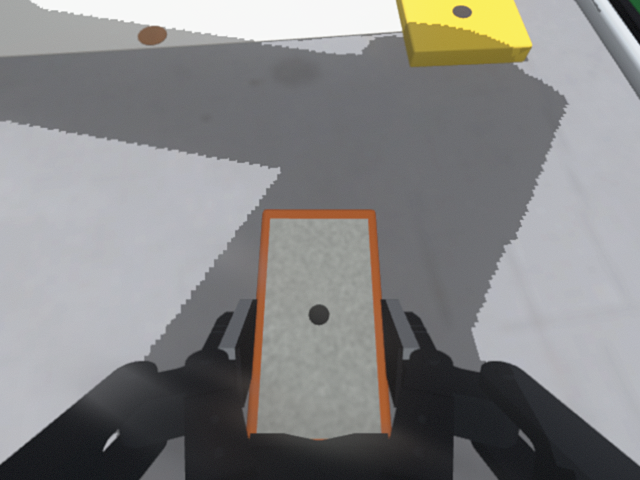

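Request:
move_arm:
  series:
    - [0, 0, 0, 0.7, 0, -0.75, 0.3]
    - [0, 0, 0, 2.5, 0, -2.7, 0.3]
    - [0, 0, 0, 5, 0, -5.4, 0.3]
    - [0, 0, 0, 7.5, 0, -8, 0.3]
    - [0, 0, 0, 10, 0, -11, 0.3]

```text
time_s: 33.3
eef_pos: [433.7, -0.6, 159.0]
ee_rot: [-0.238, 0.707, 0.605, 0.279]
force: [0.3, 0.2, -1.2]
grip_width: 0.567
```

```bash
python3 scr.py w49; python3 r2.py 560 -60 200 0 0
```

```text
[435.9  -2.2 161.8]
now [435.9  -2.2 161.8] 33.4 0.565 [ 0.6 -0.2 -2.4] j [-0.67  0.31  1.91  0.65  1.39 -0.8 ]
[0.069, -0.744, -0.143, -0.301, 13.199, -5.263]
```

View pics/w49.png

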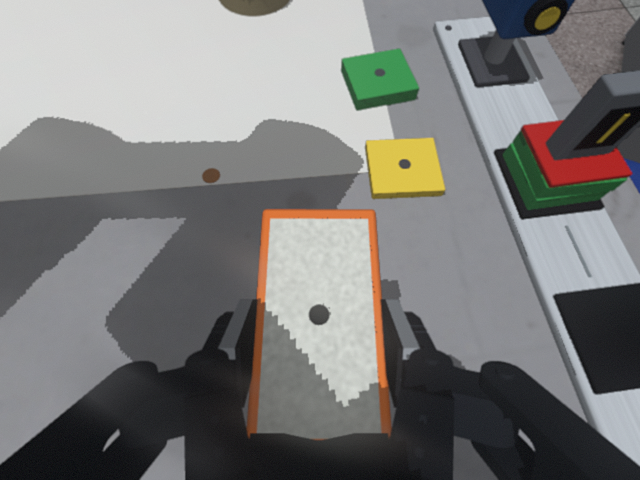

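```bash
python3 r2.py 560 -120 220 0 0
```

```text
now [435.9  -2.2 161.8] 33.4 0.565 [ 0.6 -0.2 -2.4] j [-0.67  0.31  1.91  0.65  1.39 -0.8 ]
[0.069, -0.744, -0.143, -3.303, 14.149, -10.748]
```

Request:
move_arm:
  series:
    - [0, -0.12, -0.02, -0.6, 2.5, -2.1, 0.3]
    - [0.02, -0.24, -0.05, -1.2, 5, -4.2, 0.3]
    - [0.04, -0.36, -0.07, -1.8, 7.5, -6.2, 0.3]
    - [0.05, -0.48, -0.1, -2.4, 10, -8.2, 0.3]
    - [0.06, -0.6, -0.12, -3, 12.5, -10, 0.3]

```text
time_s: 33.82
eef_pos: [546.1, -111.7, 217.5]
ee_rot: [-0.044, 0.713, 0.698, 0.053]
force: [-0.3, -0.5, -1.5]
grip_width: 0.566
```

```bash
python3 r2.py 660 -160 220 -0.5 0
```

```text
now [ 546.1 -111.7  217.5] 33.8167 0.566 [-0.3 -0.5 -1.5] j [-0.47  0.41  1.41  0.13  1.38 -0.48]
[0.007, -0.637, -0.024, -4.512, 11.496, -0.752]
```

Request:
move_arm:
  series:
    - [0, -0.12, 0, -0.9, 2.3, -0.2, 0.3]
    - [0, -0.24, 0, -1.8, 4.6, -0.4, 0.3]
    - [0, -0.36, -0.01, -2.7, 7, -0.6, 0.3]
    - [0, -0.48, -0.02, -3.6, 9.2, -0.7, 0.3]
    - [0.007, -0.6, -0.024, -4.5, 11.5, -0.7, 0.3]

```text
time_s: 34.23
eef_pos: [661.2, -160.0, 219.8]
ee_rot: [0.165, 0.688, 0.688, -0.164]
force: [0.1, 0.3, -1.2]
grip_width: 0.566
```

```bash
python3 r2.py 679 -155 190 -0.8208 0
```

```text
now [ 661.2 -160.   219.8] 34.2333 0.566 [ 0.1  0.3 -1.2] j [-0.24  0.65  1.08 -0.47  1.31 -0.15]
[0.001, -0.352, -0.0, 1.795, 1.782, 2.438]
```

Request:
move_arm:
  series:
    - [0, -0.12, 0, 0.5, 0.6, 0.8, 0.3]
    - [0, -0.24, 0, 1, 1.2, 1.6, 0.3]
    - [0, -0.35, 0, 1.8, 1.8, 2.4, 0.3]
    - [0, -0.352, 0, 1.8, 1.8, 2.4, 0.3]
    - [0, -0.352, 0, 1.8, 1.8, 2.4, 0.3]

```text
time_s: 34.65
eef_pos: [678.8, -153.8, 187.7]
ee_rot: [0.28, 0.648, 0.65, -0.282]
force: [-0.0, 0.5, -0.6]
grip_width: 0.562
```

```bash
python3 scr.py w50;python3 - <<'E'
from h import *
s=capture("scene");cv2.imwrite("pics/s50.png",cv2.resize(s["frame"][100:280,190:430,::-1],(800,600),interpolation=cv2.INTER_CUBIC))
E
python3 r2.py 679 -165 120 -0.8208 0
```

```text
[ 679.2 -155.6  191.3]
now [ 679.2 -155.9  191.9] 34.8 0.565 [ 0.6  1.2 -0.7] j [-0.13  0.76  1.11 -0.86  1.28  0.14]
[0.002, -0.001, -0.003, 4.637, -0.048, 5.573]
```

View pics/w50.png

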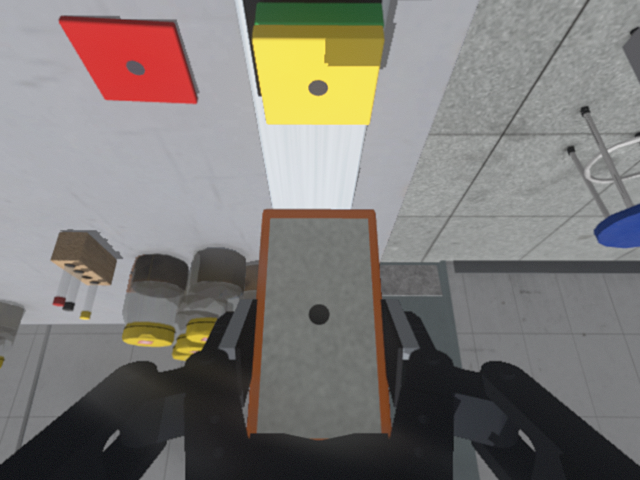

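View pics/s50.png

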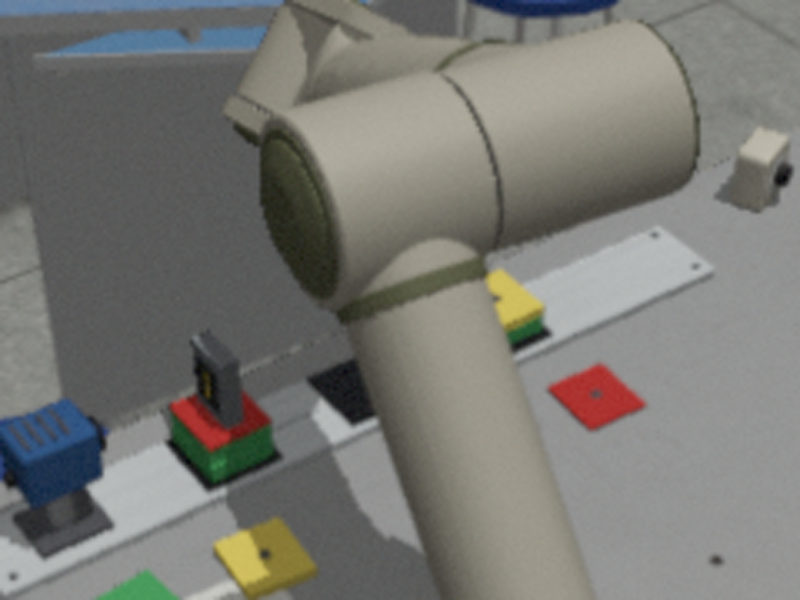

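```bash
python3 r2.py 678.8 -167 107 -0.8208 0
```

```text
now [ 679.2 -155.9  191.9] 34.8 0.565 [ 0.6  1.2 -0.7] j [-0.13  0.76  1.11 -0.86  1.28  0.14]
[0.002, -0.001, -0.003, 5.45, -0.072, 6.607]
```

Request:
move_arm:
  series:
    - [0, 0, 0, 1.5, 0, 2, 0.3]
    - [0, 0, 0, 3, -0.05, 4, 0.3]
    - [0, 0, 0, 4.7, -0.07, 5.9, 0.3]
    - [0, 0, 0, 5.4, -0.07, 6.6, 0.3]
    - [0, 0, 0, 5.4, -0.07, 6.6, 0.3]

```text
time_s: 35.22
eef_pos: [677.9, -168.2, 105.9]
ee_rot: [0.281, 0.65, 0.648, -0.281]
force: [-0.4, 0.1, -1.5]
grip_width: 0.571
```

```bash
python3 scr.py w51; python3 r2.py 678.8 -167 96 -0.8208 0
```

```text
[ 679.4 -167.8  109.4]
now [ 679.4 -167.8  109.4] 35.3167 0.564 [-0.3 -0.4  0.1] j [-0.14  0.85  1.18 -0.91  1.16  0.26]
[0.003, -0.001, -0.005, 1.033, -0.066, 0.853]
```

View pics/w51.png

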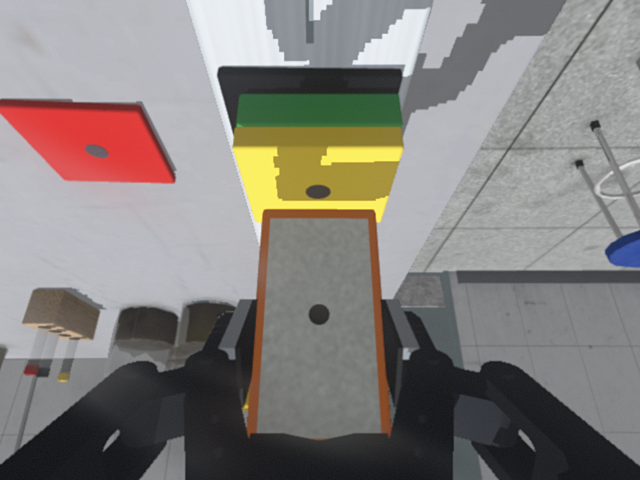

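Request:
move_arm:
  series:
    - [0, 0, 0, 0.35, -0.05, 0.3, 0.3]
    - [0, 0, 0, 0.65, -0.06, 0.55, 0.3]
    - [0, 0, 0, 0.85, -0.06, 0.7, 0.3]
    - [0, 0, 0, 1, -0.06, 0.85, 0.3]
    - [0, 0, 0, 1.03, -0.06, 0.85, 0.3]

```text
time_s: 35.73
eef_pos: [678.7, -166.9, 95.7]
ee_rot: [0.283, 0.65, 0.647, -0.28]
force: [-0.8, 0.3, -1.4]
grip_width: 0.562
```

Request:
move_arm:
  series:
    - [0, 0, 0, 0.07, 0, 0.07, 0.3]
    - [0, 0, 0, 0.13, 0, 0.13, 0.3]
    - [0, 0, 0, 0.15, 0, 0.14, 0.3]

```text
time_s: 35.98
eef_pos: [678.8, -167.0, 93.7]
ee_rot: [0.283, 0.65, 0.647, -0.28]
force: [-0.4, 0.4, -0.5]
grip_width: 0.565
```

Request:
move_arm:
  series:
    - [0, 0, 0, 0.07, 0, 0.07, 0.3]
    - [0, 0, 0, 0.13, 0, 0.12, 0.3]
    - [0, 0, 0, 0.15, 0, 0.14, 0.3]

```text
time_s: 36.23
eef_pos: [679.1, -167.2, 93.6]
ee_rot: [0.284, 0.65, 0.647, -0.281]
force: [-4.5, 3.0, 9.0]
grip_width: 0.566
```

Contact. Ease pressure, open, and look before retreating.

Request:
move_arm:
  series:
    - [0, 0, 0, -0.04, 0, -0.04, 0.62]
    - [0, 0, 0, -0.04, 0, -0.04, 0.7]
    - [0, 0, 0, -0.04, 0, -0.04, 0.8]
    - [0, 0, 0, -0.04, 0, -0.04, 0.9]
    - [0, 0, 0, -0.04, 0, -0.04, 1]

```text
time_s: 36.65
eef_pos: [679.0, -167.2, 94.0]
ee_rot: [0.284, 0.65, 0.647, -0.281]
force: [0.7, 0.0, -0.7]
grip_width: 0.996
```

```bash
python3 scr.py w52
```

```text
[ 679.  -167.1   94. ]
```

View pics/w52.png

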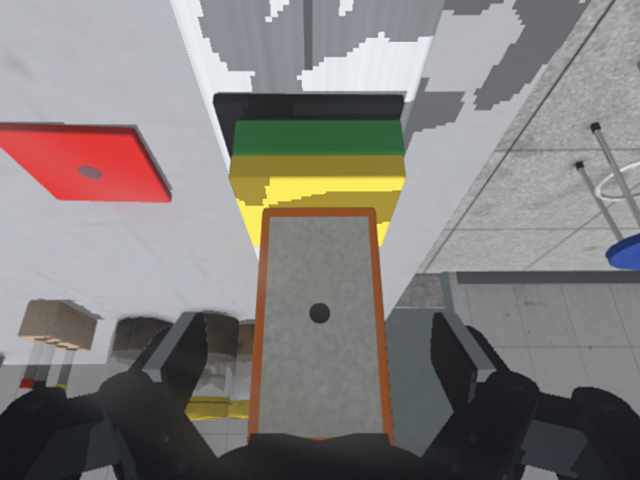

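Request:
move_arm:
  series:
    - [0, 0, 0, 0, 0, -1, 1]
    - [0, 0, 0, 0, 0, -3, 1]
    - [0, 0, 0, 0, 0, -6, 1]
    - [0, 0, 0, 0, 0, -9, 1]
    - [0, 0, 0, 0, 0, -11, 1]

```text
time_s: 37.17
eef_pos: [679.1, -84.2, 171.6]
ee_rot: [0.285, 0.649, 0.647, -0.28]
force: [0.3, -0.1, 0.2]
grip_width: 1.001
```

```bash
python3 scr.py w53;python3 - <<'E'
from h import *
t=capture("top");cv2.imwrite("pics/t53.png",cv2.resize(t["frame"][165:315,210:460,::-1],(800,480),interpolation=cv2.INTER_CUBIC))
E
python3 r2.py 560 -60 280 -0.2 0
```

```text
[679.9 -83.8 172.2]
now [679.2 -85.3 170.1] 37.3167 1.002 [-0.1 -0.7 -0.7] j [-0.02  0.79  1.11 -0.86  1.33  0.24]
[0.008, 0.622, -0.004, -6.395, -11.823, -9.404]
```

View pics/w53.png

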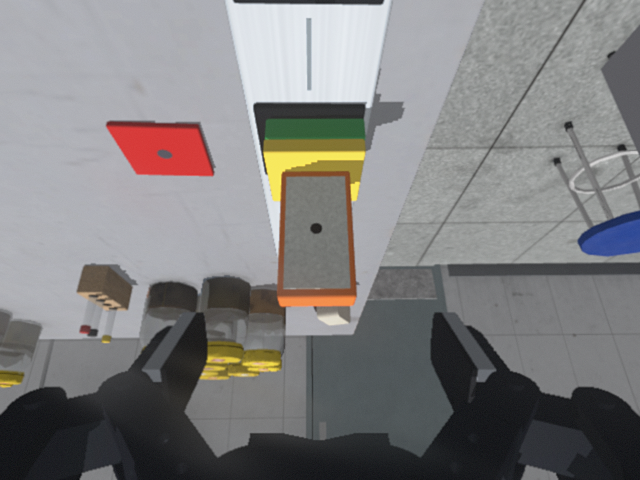

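Request:
move_arm:
  series:
    - [0, 0.1, 0, -1.5, -2, -2.5, 1]
    - [0, 0.2, 0, -3, -5, -5, 1]
    - [0, 0.3, 0, -4.5, -8, -7.5, 1]
    - [0, 0.4, 0, -5.5, -11, -9, 1]
    - [0, 0.5, 0, -6.4, -15, -9.4, 1]

```text
time_s: 37.73
eef_pos: [527.9, -59.7, 281.4]
ee_rot: [0.116, 0.698, 0.698, -0.108]
force: [-0.1, -1.9, 0.8]
grip_width: 1.0
```

```bash
python3 r2.py 350 -250 280 0 0
```

```text
now [527.9 -59.7 281.4] 37.7333 1.0 [-0.1 -1.9  0.8] j [-0.18  0.29  1.43 -0.32  1.36 -0.13]
[0.012, 0.318, -0.001, -18.084, -17.817, 5.873]
```

Request:
move_arm:
  series:
    - [0, 0.06, 0, -3, -3, 1, 1]
    - [0, 0.12, 0, -6, -6, 2, 1]
    - [0, 0.2, 0, -9, -9, 3, 1]
    - [0, 0.26, 0, -12, -12, 4, 1]
    - [0, 0.32, 0, -15, -15, 5, 1]

```text
time_s: 38.15
eef_pos: [382.5, -212.3, 278.6]
ee_rot: [0.003, 0.707, 0.707, 0.006]
force: [1.4, -1.2, 1.0]
grip_width: 1.0
```

```bash
python3 - <<'E'
from h import *
s=capture("scene");s=capture("scene");t=capture("top")
cv2.imwrite("pics/s54.png",cv2.resize(s["frame"][130:290,190:404,::-1],(800,600),interpolation=cv2.INTER_CUBIC))
cv2.imwrite("pics/t54.png",cv2.resize(t["frame"][165:315,210:460,::-1],(800,480),interpolation=cv2.INTER_CUBIC))
print(tool()[0])
E
```

```text
[ 382.05945119 -214.67203294  278.23119612]
```

View pics/s54.png

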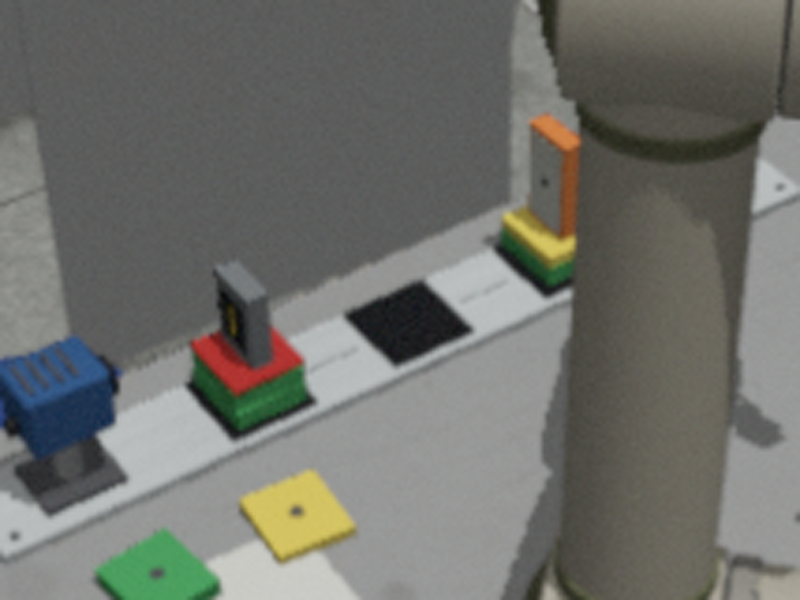

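View pics/t54.png

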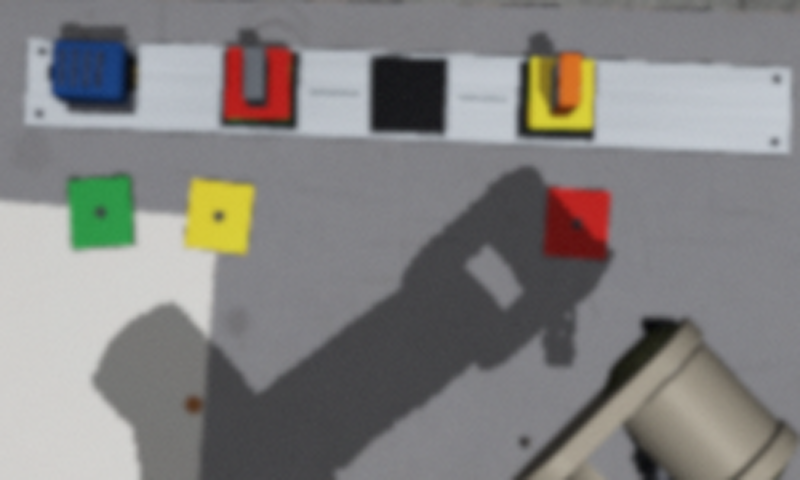

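```bash
python3 - <<'E'
from h import *
t=capture("top");s=capture("scene")
h=cv2.cvtColor(t["frame"],cv2.COLOR_RGB2HSV);m=cv2.inRange(h,(5,150,120),(17,255,255));m[:170]=0;m[215:]=0;m[:,:360]=0;m[:,420:]=0
k=max(cv2.findContours(m,0,1)[0],key=cv2.contourArea);r=cv2.minAreaRect(k);print(r)
W=np.array([onz(t,p,144)[:2] for p in cv2.boxPoints(r)]);print(W.round(1).tolist(),W.mean(0).round(1))
def boxpts(c,L): return np.array([[c[0]+a*25,c[1]+b*10,c[2]+d*L/2] for a in(-1,1) for b in(-1,1) for d in(-1,1)])
T=cv2.resize(t["frame"],None,fx=4,fy=4,interpolation=cv2.INTER_CUBIC)[:,:,::-1].copy();S=cv2.resize(s["frame"],None,fx=4,fy=4,interpolation=cv2.INTER_CUBIC)[:,:,::-1].copy()
for c,L in (((680,134.7,96),72),((679.3,-165.6,96),96)):
    P=boxpts(c,L)
    for cam,I in((t,T),(s,S)):
        q=(proj(cam,P)*4+1.5).astype(int)
        for i in range(8):
            for b in(1,2,4):
                if not i&b: cv2.line(I,tuple(map(int,q[i])),tuple(map(int,q[i|b])),(255,0,255),1)
o=np.hstack([T[680:860,1120:1320],T[680:860,1480:1680]]);cv2.imwrite("pics/chkT.png",cv2.resize(o,(800,360)))
o=np.hstack([S[740:960,960:1080+40],S[560:820-40,1270:1430]]);cv2.imwrite("pics/chkS.png",cv2.resize(o,(800,550)))
E
```

```text
((387.3117370605469, 189.94708251953125), (6.2891130447387695, 16.413053512573242), 4.39870548248291)
[[652.8, -150.6], [702.6, -153.7], [701.6, -172.6], [651.8, -169.5]] [ 677.2 -161.6]
```

View pics/chkT.png

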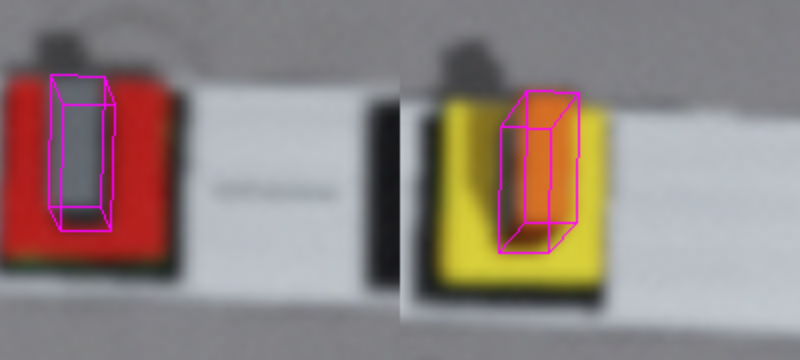

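View pics/chkS.png

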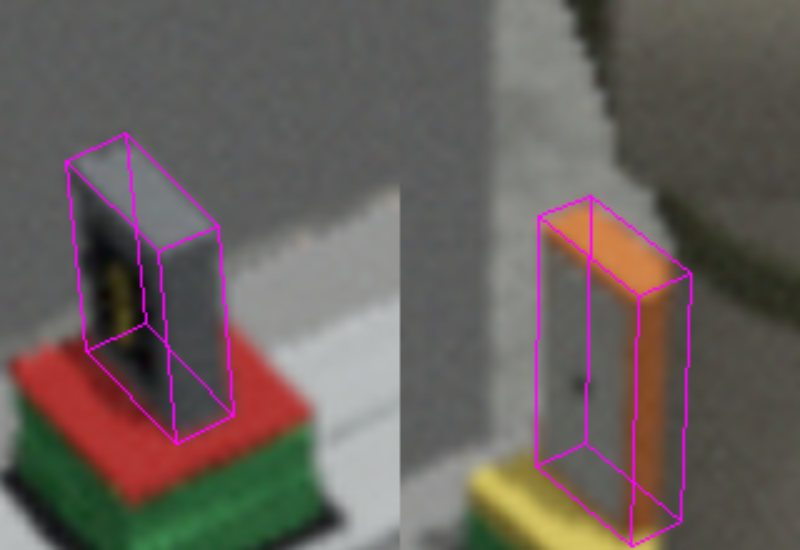

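```bash
python3 -c "
from rig import job
print(job.finish_job())"
```

```text
the job is handed in; nothing more can be done
None
```

I set up the demonstration and handed it in after about 38 s of the 210 s allowed; no verdict was reported. The lens plate was missing today, so I left the middle pad empty.

- **Lamp:** it is the left one with the high port. Wrist-camera rays put the port about 80 mm above the pads. The two options are 72 and 78 mm, so I took 78 mm.
- **Left pad, nearest the lamp:** green 18 + green 18 + red 6 = 42 mm, with the slit plate standing on top.
- **Right pad, farthest:** green 18 + yellow 12 = 30 mm, with the screen plate standing on top.

**Last checks:**
- **Placement:** both plates stood upright and released, and squarely facing the lamp to within about 0.1 rad. Their outlines in the top and scene pictures matched the intended poses to about 4 mm. That is inside the 12 mm and 18 mm limits.
- **Slit plate height:** it read 97.5 mm against 98.0 mm for the port, in the same view.
- **Screen plate height:** I checked this only by the spacers used and the outline match.
- **Contact:** the last touch during placing was about 10 N or less. The arm was clear of everything at hand-in.
- **Bystanders:** I touched neither the lamp nor the tape, dish or tubes. The dish, tape and tubes were judged by eye, not measured.

**What disagreed or failed:**
- My first grip on the red spacer closed over its top. The spacer did not move, and a second try from lower down worked.
- Port height and x position read about 2 mm high.
- The plates touched down about 2 mm lower on the arm's reading than I had worked out.
- The screen plate's length read about 89 mm instead of 96 mm while it was lying flat.

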